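# Load the split shield, pin it and hold it squeezed shut

## Task

Take the tall sample tube from the rack and stand it upright in the cup of the split shield, let go of it, then swing the hinged half fully shut and push the locking pin all the way down through the two aligned lug holes until its collar rests on the upper lug. Finish with the gripper squeezing the two outer lug cheeks together, one finger on each half, and end the program while still squeezing; leave the short tube, the jar and the screwdriver where they are.

Things in the scene. Friction and masses are not known exactly. Their poses are not given: they have to be found in the camera images.
- mount: Fixed base plate of the split shield, dark steel, 176 x 120 x 12 mm; origin on the work surface under the shield's axis, z up, -x (front, lugs) roughly to the robot. On it an upright white tube, outer radius 55, inner 49, z = 14 to 74 mm, open on top, split along y = 0 into a fixed half (+y) and a hinged half (-y). Vertical hinge at x = +64 mm, y = 0
- fixed_half: Half of the shield on the mount's +y side; does not move; origin and axes of the mount. At the front an aluminium lug, z = 46 to 56 mm, and an upright outer cheek, x = -100 to -70, z = 35 to 66 mm, outer face at y = +20 mm, looking to +y. The hinged half's cheek mirrors it when shut: the pair is 40 mm wide, free on both sides, to be squeezed from above along y
- leaf (a joint): Angle in rad of the hinged half about the vertical hinge at the mount's x = +64 mm, y = 0: 0 = fully shut against its stop, growing counter-clockwise seen from above as it swings out (front end goes to the mount's -y, then +x), at most 1.7. It carries the upper lug, z = 58 to 68 mm. Light friction: stays where left; about 1 N at the front end moves it
- leaf_ear (a point): Centre of the outer face of the hinged half's aluminium cheek (30 mm long, 31 mm high, z = 35 to 66 mm). Axes: the mount's turned by the joint angle; the face looks to its -y. From the hinge axis it lies at -149 mm along its x and -20 mm along its y. Push here to shut
- cup (a point): Centre of the inner floor of the sample cup, on the shield's axis, 15 mm above the work surface. The cup is an aluminium socket of 24 mm inner diameter, flaring at the mouth to 32 mm, rim 46 mm above the work surface
- hole (a point): On the vertical axis of the 13 mm lug holes (aligned when shut), at the mount's x = -85 mm, y = 0, at the top face of the upper lug, 68 mm above the work surface; fixed to the mount, with its axes. Both lugs are 30 mm along x and 28 mm along y
- rack: Fixed grey rack 50 x 130 x 40 mm, origin at the centre of its underside, with two 22 mm round holes at its y = +37.5 and -37.5 mm (hole floors 10 mm above the work surface), one for each tube; which stands in which varies
- tube: The tall sample tube: white, grey cap, 20 mm diameter, 105 mm long, 50 g, origin at the centre of its underside, z along it; stands upright in the rack with about 75 mm above the rack's top; in the cup its top is 120 mm above the work surface, 46 mm above the shield
- short_tube: Bystander: tube of the same look and diameter but only 65 mm long, in the rack's other hole; leave it. Origin at the centre of its underside
- pin: Locking pin, 60 g: steel shank 10 mm diameter, 40 mm long, its last 8 mm tapering to 5 mm; steel collar 20 mm diameter, 3 mm thick; above it a bare metal knob, 16 mm diameter, 33 mm tall. Origin on the axis at the collar's underside, z up (knob from z = 3 to 36 mm). Starts upright in its stand, collar on the stand's top, 46 mm above the work surface
- pin_stand: Fixed grey block 50 x 50 x 46 mm with a 12 mm hole holding the pin, origin at the centre of its underside
- jar: Bystander: amber jar, 56 mm diameter, 70 mm tall, origin at the centre of its underside; leave it
- screwdriver: Bystander: screwdriver lying on the bench, origin under it; leave it
Not all that is in view belongs to the job. What is shaped like the tube but black, blue or green is not meant.

How it is judged:
On the way, in this order (a step that is already met when the one before it is completed fails the run):
1. the tall tube stands upright in the cup, let go, with the shield still open (horizontal distance between tube and cup below 0.006 m and z of tube in the frame of cup below 0.006 m and angle between tube's own z axis and vertical below 0.15 rad and value of joint leaf above 0.3 rad and contact force between the fingers and tube below 0.2 N), for 0.2 s.
2. the hinged half is shut, the pin not yet in (value of joint leaf below 0.025 rad and horizontal distance between pin and hole above 0.03 m), for 0.1 s.
3. the pin is fully down through both lugs (value of joint leaf below 0.025 rad and horizontal distance between pin and hole below 0.005 m and z of pin in the frame of hole between -0.004 and 0.004 m and angle between pin's own z axis and vertical below 0.12 rad), for 0.2 s.
At the end, for the whole second after the job is handed in: Tube upright (0.15 rad) in the cup, within 6 mm of its centre and floor, untouched; hinged half shut under 0.015 rad; pin let go, upright, within 5 mm of the hole axis, collar within 4 mm of the upper lug; fingers press the hinged half and the fixed half with over 4 N each (horizontal distance between tube and cup below 0.006 m and z of tube in the frame of cup below 0.006 m and angle between tube's own z axis and vertical below 0.15 rad and value of joint leaf below 0.015 rad and horizontal distance between pin and hole below 0.005 m and z of pin in the frame of hole between -0.004 and 0.004 m and angle between pin's own z axis and vertical below 0.12 rad and contact force between the fingers and leaf above 4 N and contact force between the fingers and fixed_half above 4 N and contact force between the fingers and tube below 0.2 N and contact force between the fingers and pin below 1 N); the arm keeps its last pose, push and grip.
It fails at once if short tube disturbed (moved over 30 mm) (distance of short_tube from where it was at the start of the episode above 0.03 m).
It fails at once if jar disturbed (moved over 30 mm) (distance of jar from where it was at the start of the episode above 0.03 m).
It fails at once if screwdriver disturbed (moved over 30 mm) (distance of screwdriver from where it was at the start of the episode above 0.03 m).
It also fails if it takes over 64 s, if anything falls off the work surface, if the arm or the gripper's body presses on something with over 40 N, if the wrist force passes 120 N, or if a joint passes its speed limit or range.

## Robot

A 6-joint arm with a two-finger parallel gripper is mounted at the origin on the work surface. World frame = base frame: x ahead of the robot, y to its left, z up, the work surface at z = 0. Lengths are in m, angles in rad, forces in N, time in s.
With the tool pointing down it reaches from about 0.375 to 0.9 m from the base axis. Payload 3.1 kg.
Tool frame: the origin (TCP) lies midway between the tips of the shut fingers; the grasp point (between the pads) lies 19 mm behind it (grip_depth is the distance from the TCP to the grasp point, in m); y points along the fingers, z is the direction in which the jaws open and shut, and the axes are right-handed (so a half turn about y gives the same grasp; the last joint's range is limited). The gripper opens to 85 mm and grips with 20 to 120 N. Pads are 22 mm wide; open, the fingers measure 114 mm over their backs; the gripper's body (76 mm by 85 mm) begins 54 mm behind the grasp point. The pads swing forward as they close: fully open they stand 13 mm farther back than shut.
Start: joints at [1.107, 0.527, 1.433, -0, 1.181, -0.178], TCP at [0.176, 0.6, 0.209] pointing down, gripper open.
Joint ranges: [-3.08, 3.08], [-0.75, 2.2], [0.22, 2.44], [-1.43, 4.57], [0, 2.65], [-2.85, 2.85]. Speed limits (rad/s): [2.79, 2.79, 3.14, 3.14, 3.14, 3.14].

## Interface

Orientations are given as a unit quaternion [x, y, z, w].
In Python, from station import sense, snapshot, camera_model, sign_off, grip_depth gives the robot as it stands.
- The arm moves only by the tool play_rows, never from a script. Its argument "deltas" is a list of rows, each a list of 6 numbers: the shift along the tool's x, y, z in m, then the turn, a rotation vector about the tool's x, y, z in rad. A call has 1 to 12 rows; each row is the pose to reach, as a shift and turn from the pose commanded when the call began, along the tool's axes at that moment; what a row does not reach only later rows make up. A row lasts 1/10 s, in which the tool goes at most 50 mm and 8.59 degrees, less where a joint would pass 70% of its speed; a pose out of reach is approached as far as the arm can. A call with a gripper value outside its range is refused whole. "gripper" is the finger opening in m, from 0 to 0.0854, set as the call begins (left out, the last holds). The fingers move at their own pace and stop on an object; "force" is the grip in N (left out, the last holds). Time passes only in rows, so rows that repeat a pose let the fingers close. It gives the time, the measured TCP pose, the force and the opening at its end, in the units of the state.
- sense(): the state, without advancing time (a new reading comes with each control period).
- snapshot(name): name is "scene" or "top" or "wrist"; returns the picture (480x640x3 uint8, red, green, blue); there is no depth.
- camera_model(name): a dict with "fx", "fy", "cx", "cy" (pixels), "camera_from_world" (4x4, takes a point from world to camera coordinates). Camera axes: x right, y up, looking along -z (the intrinsics and any distortion apply to the point x, -y, -z); pixel columns grow to the right and rows downward; lengths in m; the calibration is good to about 2 mm. A picture is of the moment at which its call begins: read the wrist's pose just before it. camera_model takes no time and is no camera call; for the wrist camera it gives the pose at the moment of the call.
- sign_off(): hands the job in, once; it reports no verdict.
The state is a dict: "t": time; "q": joint angles; "qd": joint speeds; "tau": joint torques, N m; "tcp_pos": TCP position; "tool_rot": TCP orientation; "force": force on the tool from outside, world axes, zero at the start; "ft_torque": the same for the moment, N m; "finger_gap": opening from 0.0 (shut) to 1.0 (fully open).
Only numpy, scipy, OpenCV 4.12 (cv2) and the standard library are available. Lean on these libraries where they do the work, as an engineer would, in place of code of your own. Each camera call takes 0.05 s, during which the arm holds its last target.

## Working session

There is one attempt and no reset: what is moved stays moved. The work goes in short steps, Python scripts to look and compute and a tool call to move; the robot and the scene stay as the last step left them, time stands still between calls to the robot, and variables do not carry over. Pictures are saved under pics/ and viewed, and the job is handed in when it is done.

Besides the shell and the picture viewer there is one more tool, called as name([rows], argument=value, ...), one row to a line, values as JSON. play_rows: Moves the arm, as the interface text tells. Its arguments: {"type":"object","properties":{"deltas":{"type":"array"},"gripper":{"type":"number"},"force":{"type":"number"}},"required":["deltas"]}

```bash
ls; mkdir -p pics
python3 - <<'E'
from station import *
import cv2,numpy as np
s=sense();print(s, grip_depth)
for n in ["scene","top","wrist"]:
    m=camera_model(n);print(n,m)
    cv2.imwrite(f"pics/{n}0.png",snapshot(n)[:,:,::-1])
E
```

```text
pics
{'t': 0.0, 'q': array([ 1.10748548e+00,  5.28493623e-01,  1.43390636e+00,  1.82409398e-05,
        1.18136238e+00, -1.78488453e-01]), 'qd': array([ 0.0007594 , -0.0006247 ,  0.00018527, -0.00017621,  0.00091893,
        0.0006229 ]), 'tau': array([ 5.22193591e-05, -4.42365253e+01, -1.78020072e+01, -3.88532726e-04,
        8.65752634e-03, -8.36933253e-06]), 'tcp_pos': array([0.17523335, 0.59914485, 0.20791549]), 'tool_rot': array([ 0.7006738 , -0.10060988,  0.10011464, -0.69922167]), 'force': array([0.76510189, 0.20117724, 0.51792474]), 'ft_torque': array([ 0.00485332,  0.04054475, -0.05637003]), 'finger_gap': 1.000701256268806} 0.0187
scene {'fx': 547.1153594499252, 'fy': 547.1153594499252, 'cx': 310.0790681664992, 'cy': 246.1857221877241, 'camera_from_world': array([[-8.59193005e-01,  5.11650791e-01,  9.21240471e-04,
         4.12358464e-01],
       [-3.08566552e-01, -5.19597006e-01,  7.96746907e-01,
         1.55070728e-01],
       [ 4.08134859e-01,  6.84275106e-01,  6.04312433e-01,
        -1.52218142e+00],
       [ 0.00000000e+00,  0.00000000e+00,  0.00000000e+00,
         1.00000000e+00]])}
top {'fx': 439.5615761900024, 'fy': 439.5615761900024, 'cx': 322.40938839935677, 'cy': 238.24800017934112, 'camera_from_world': array([[-0.02623998, -0.99954618,  0.01479545,  0.09098351],
       [ 0.9887456 , -0.02377007,  0.14770621, -0.5064921 ],
       [-0.14728749,  0.01850475,  0.98892061, -1.11071127],
       [ 0.        ,  0.        ,  0.        ,  1.        ]])}
wrist {'fx': 361.9933272868674, 'fy': 361.9933272868674, 'cx': 312.5615531576283, 'cy': 241.29399607273717, 'camera_from_world': array([[ 0.28114932,  0.95966227, -0.00184251, -0.6232368 ],
       [-0.9271101 ,  0.27111578, -0.25877228,  0.03351011],
       [-0.24783446,  0.07446186,  0.9659366 , -0.37882189],
       [ 0.        ,  0.        ,  0.        ,  1.        ]])}
```

View pics/scene0.png

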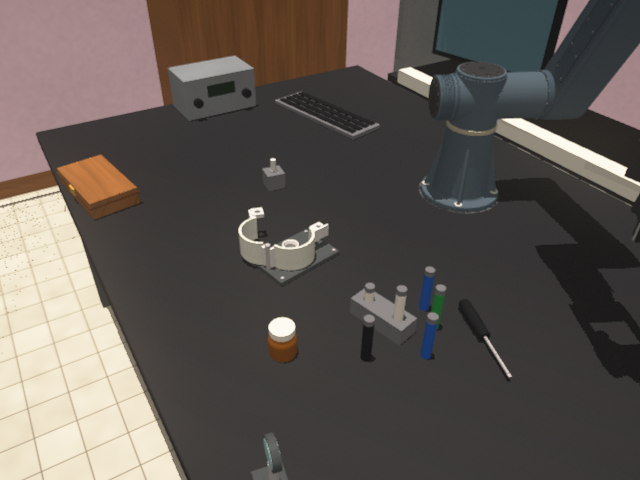

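View pics/top0.png

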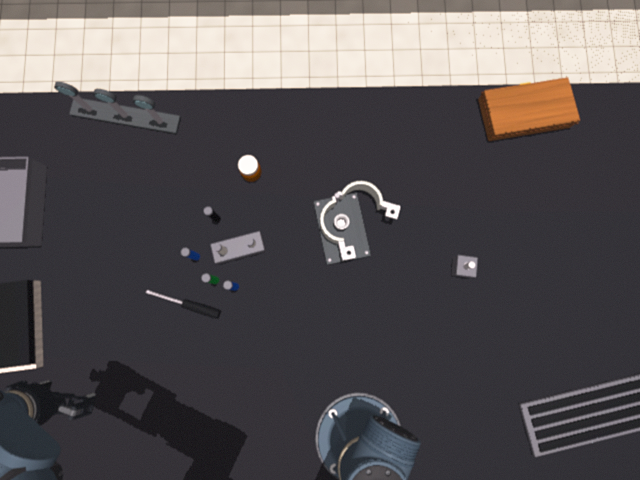

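View pics/wrist0.png

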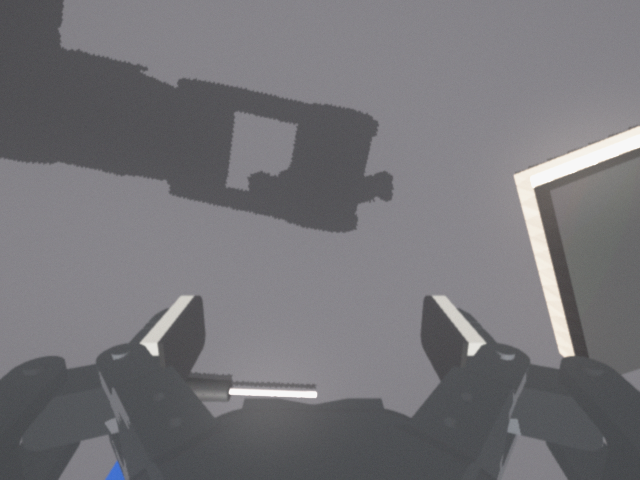

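The scene view shows the rack with the tall tube at about (400,303) and the short one at (370,292). The shield is open at about (285,240), the pin at (273,165), the jar at (282,340) and the screwdriver at (485,335). The top view shows the same layout. I'll enlarge crops next.

Run:
```python
import cv2,numpy as np
t=cv2.imread("pics/top0.png");s=cv2.imread("pics/scene0.png")
a=cv2.resize(t[170:290,195:495],None,fx=2.6,fy=2.6,interpolation=cv2.INTER_CUBIC)
cv2.imwrite("pics/topc.png",a)
b=cv2.resize(s[140:340,230:450],None,fx=3,fy=3,interpolation=cv2.INTER_CUBIC)
cv2.imwrite("pics/scenec.png",b[:600,:])
```

```text
(no output)
```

View pics/topc.png

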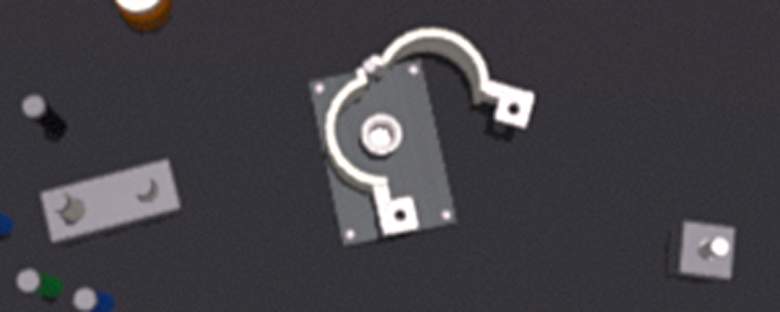

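View pics/scenec.png

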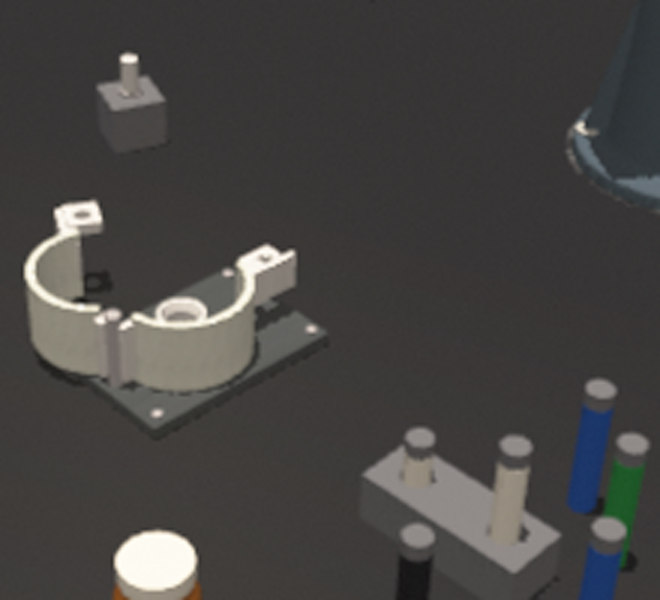

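```bash
cat > h.py <<'E'
import numpy as np,cv2
from station import *
def ray(m,px):
    T=m["camera_from_world"];R=T[:3,:3];c=-R.T@T[:3,3]
    d=R.T@np.array([(px[0]-m["cx"])/m["fx"],-(px[1]-m["cy"])/m["fy"],-1.]);return c,d/np.linalg.norm(d)
def plane(m,px,z):
    c,d=ray(m,px);return c+d*(z-c[2])/d[2]
def tri(m1,p1,m2,p2):
    c1,d1=ray(m1,p1);c2,d2=ray(m2,p2)
    A=np.stack([d1,-d2],1);s=np.linalg.lstsq(A,c2-c1,rcond=None)[0]
    a=c1+s[0]*d1;b=c2+s[1]*d2;return (a+b)/2,np.linalg.norm(a-b)
def proj(m,P):
    p=m["camera_from_world"]@np.append(P,1);return np.array([m["cx"]+m["fx"]*p[0]/-p[2],m["cy"]-m["fy"]*p[1]/-p[2]])
E
python3 - <<'E'
from h import *
np.set_printoptions(precision=4,suppress=True)
t=camera_model("top");s=camera_model("scene")
T=lambda u,v:(195+(u+.5)/2.6-.5,170+(v+.5)/2.6-.5)
S=lambda u,v:(230+(u+.5)/3-.5,140+(v+.5)/3-.5)
for n,p,z in [("cup",(382,134),.046),("fixhole",(400,214),.056),("leafhole",(514,107),.068),("pin",(719,247),.082),("m1",(319,88),.012),("m2",(414,70),.012),("m3",(447,215),.012),("m4",(350,234),.012),("hinge",(372,66),.074),
 ("r1",(40,192),.04),("r2",(168,160),.04),("r3",(181,207),.04),("r4",(53,242),.04),("ttA",(70,210),.115),("ttB",(148,187),.075)]:
    print(n,plane(t,T(*p),z))
for n,p,z in [("cup",(181,311),.046),("fixhole",(264,257),.056),("leafhole",(79,214),.068),("pin",(129,58),.082),("tall",(516,444),.115),("short",(420,437),.075)]:
    print("S",n,plane(s,S(*p),z))
E
```

```text
cup [0.5509 0.0272 0.046 ]
fixhole [0.4686 0.0127 0.056 ]
leafhole [ 0.5708 -0.1028  0.068 ]
pin [ 0.4262 -0.2908  0.082 ]
m1 [0.6074 0.0888 0.012 ]
m2 [ 0.6243 -0.0106  0.012 ]
m3 [ 0.4715 -0.0388  0.012 ]
m4 [0.4545 0.061  0.012 ]
hinge [0.6141 0.0366 0.074 ]
r1 [0.5013 0.3695 0.04  ]
r2 [0.5306 0.2421 0.04  ]
r3 [0.4828 0.2294 0.04  ]
r4 [0.451  0.3561 0.04  ]
ttA [0.4731 0.3236 0.115 ]
ttB [0.4987 0.2571 0.075 ]
S cup [0.5508 0.0293 0.046 ]
S fixhole [0.4667 0.0126 0.056 ]
S leafhole [ 0.572  -0.0998  0.068 ]
S pin [ 0.4274 -0.2883  0.082 ]
S tall [0.4818 0.3382 0.115 ]
S short [0.5004 0.2664 0.075 ]
```

```bash
cat >> h.py <<'E'
from scipy.spatial.transform import Rotation as Rn
np.set_printoptions(precision=4,suppress=True)
def pose(): 
    s=sense();return s["tcp_pos"],Rn.from_quat(s["tool_rot"])
def target_rot(yaw):
    # tool y = down, tool z (jaw axis) horizontal at world yaw
    z=np.array([np.cos(yaw),np.sin(yaw),0]);y=np.array([0,0,-1.]);x=np.cross(y,z)
    return Rn.from_matrix(np.stack([x,y,z],1))
def delta(pos,yaw):
    p,R=pose()
    c=[yaw,yaw+np.pi]
    best=min((R.inv()*target_rot(a) for a in c),key=lambda r:r.magnitude())
    return np.r_[R.inv().apply(np.array(pos)-p),best.as_rotvec()]
def info():
    s=sense();z=Rn.from_quat(s["tool_rot"]).apply([0,0,1]);y=Rn.from_quat(s["tool_rot"]).apply([0,1,0])
    print("t",round(s["t"],2),"tcp",s["tcp_pos"],"jawyaw",np.arctan2(z[1],z[0]),"fing",y,"F",s["force"],"gap",s["finger_gap"],"q6",s["q"])
E
python3 - <<'E'
from h import *
t=camera_model("top");s=camera_model("scene")
T=lambda u,v:(195+(u+.5)/2.6-.5,170+(v+.5)/2.6-.5)
S=lambda u,v:(230+(u+.5)/3-.5,140+(v+.5)/3-.5)
for n,a,b in [("green",(208,278),S(632,442)),("blueR",T(85,299),S(607,528)),("blueL",(185.5,252.5),S(599,387)),("black",T(33,105),S(418,538))]:
    a=T(28,280) if n=="green" else a
    print(n,tri(t,a,s,b),[tri(t,a,s,S(*q)) for q in []])
a=T(85,299);print("blueR alt",tri(t,a,s,S(599,387)), "blueL alt",tri(t,(185.5,252.5),s,S(607,528)))
info()
print(delta([.4818,.3365,.20],.236+np.pi/2))
E
```

```text
green (array([0.4093, 0.3648, 0.1042]), np.float64(0.0015052597815650524)) []
blueR (array([ 0.3924,  0.3364, -0.0035]), np.float64(0.010388011600961618)) []
blueL (array([0.4638, 0.3865, 0.1876]), np.float64(0.007031869924401579)) []
black (array([0.5753, 0.3631, 0.1019]), np.float64(0.0025909688410769393)) []
blueR alt (array([0.3906, 0.3118, 0.104 ]), np.float64(0.0009209113200991518)) blueL alt (array([0.4717, 0.4144, 0.1014]), np.float64(0.0004977778847398813))
t 0.15 tcp [0.1753 0.5993 0.2081] jawyaw 1.286039531235873 fing [-0.0008 -0.0015 -1.    ] F [ 0.3257 -1.184  -0.0041] gap 0.9981868751486985 q6 [ 1.1075  0.5283  1.4336  0.      1.1814 -0.1785]
[ 0.368   0.0083 -0.1661  0.0015 -0.5208 -0.0007]
```

play_rows([
  [0.09, 0.008, -0.04, 0, -0.13, 0],
  [0.185, 0.008, -0.083, 0.001, -0.26, 0],
  [0.276, 0.008, -0.125, 0.001, -0.39, 0],
  [0.368, 0.008, -0.166, 0.0015, -0.52, 0],
  [0.368, 0.008, -0.166, 0.0015, -0.52, 0],
  [0.368, 0.008, -0.166, 0.0015, -0.52, 0],
  [0.368, 0.008, -0.166, 0.0015, -0.52, 0],
  [0.368, 0.008, -0.166, 0.0015, -0.52, 0],
  [0.368, 0.008, -0.166, 0.0015, -0.52, 0],
  [0.368, 0.008, -0.166, 0.0015, -0.52, 0],
], gripper=0.06, force=30)

```text
t: 1.15
tcp_pos: [0.4829, 0.3359, 0.2005]
tool_rot: [-0.702, -0.081, 0.082, 0.703]
force: [-0.0, -0.1, -0.2]
finger_gap: 0.702
```

Run:
```python
from h import *
info();m=camera_model("wrist");im=snapshot("wrist");cv2.imwrite("pics/w1.png",im[:,:,::-1])
print(proj(m,[.482,.3365,.115]),proj(m,[.5002,.2645,.075]))
np.save("w1.npy",m,allow_pickle=True)
```

```text
t 1.15 tcp [0.4829 0.3359 0.2005] jawyaw 1.8026114400460393 fing [-0.001   0.0014 -1.    ] F [-0.0262 -0.0533 -0.1898] gap 0.7022604213396476 q6 [ 0.4169  0.4876  1.5365  0.0019  1.1178 -1.3865]
[314.3119 238.3031] [223.7838 227.5629]
```

View pics/w1.png

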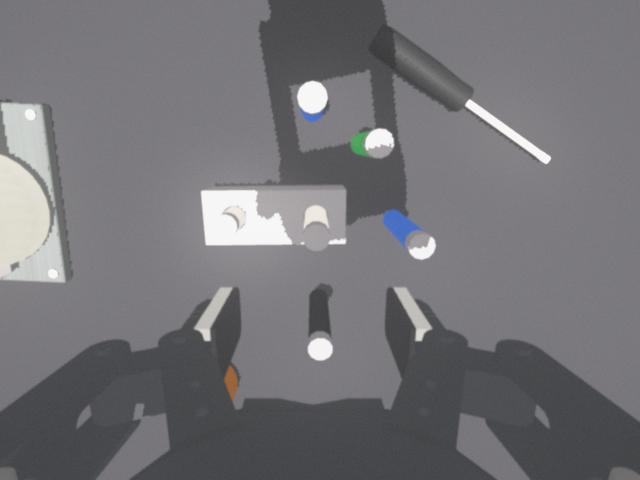

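The wrist view shows the tall tube's cap at about (316,237), between the pads (215/412, row 310). The short tube is at (228,222). I predicted (314,238), so they agree.

Run:
```python
from h import *
m=np.load("w1.npy",allow_pickle=True).item()
im=cv2.imread("pics/w1.png")[205:260,290:345]
g=cv2.cvtColor(im,cv2.COLOR_BGR2GRAY)
cv2.imwrite("pics/w1c.png",cv2.resize(im,None,fx=10,fy=10,interpolation=cv2.INTER_CUBIC))
print(plane(m,(316.5,237.5),.115))
print(delta([.4823,.3365,.09],1.807))
```

```text
[0.4811 0.3379 0.115 ]
[ 0.0008  0.1104 -0.0007 -0.0018 -0.0023 -0.0013]
```

View pics/w1c.png

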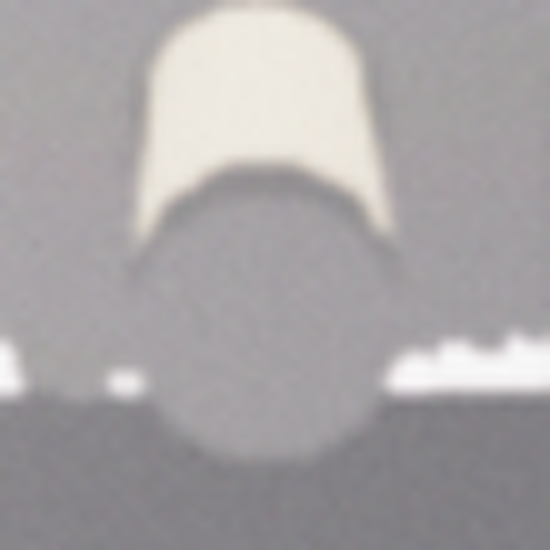

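Run:
```python
from h import *
print(delta([.4813,.338,.085],1.807))
```

```text
[ 0.0001  0.1155  0.001  -0.0018 -0.0023 -0.0013]
```

play_rows([
  [0, 0.04, 0.001, -0.002, -0.002, -0.001],
  [0, 0.08, 0.001, -0.002, -0.002, -0.001],
  [0, 0.115, 0.001, -0.002, -0.002, -0.001],
  [0, 0.115, 0.001, -0.002, -0.002, -0.001],
  [0, 0.115, 0.001, -0.002, -0.002, -0.001],
  [0, 0.115, 0.001, -0.002, -0.002, -0.001],
])

```text
t: 1.8
tcp_pos: [0.4827, 0.3397, 0.0879]
tool_rot: [-0.702, -0.086, 0.082, 0.702]
force: [0.2, 0.4, -0.2]
finger_gap: 0.7
```

play_rows([
  [0, 0, 0, 0, 0, 0],
  [0, 0, 0, 0, 0, 0],
  [0, 0, 0, 0, 0, 0],
  [0, 0, 0, 0, 0, 0],
  [0, 0, 0, 0, 0, 0],
  [0, 0, 0, 0, 0, 0],
], gripper=0.01, force=30)

```text
t: 2.4
tcp_pos: [0.483, 0.3387, 0.0873]
tool_rot: [-0.702, -0.085, 0.082, 0.702]
force: [0.3, -0.3, 7.1]
finger_gap: 0.203
```

Run:
```python
from h import *
info();cv2.imwrite("pics/w2.png",snapshot("wrist")[:,:,::-1])
```

```text
t 2.4 tcp [0.483  0.3387 0.0873] jawyaw 1.807751825430763 fing [ 0.0041  0.001  -1.    ] F [ 0.2997 -0.2921  7.0637] gap 0.20293525562606038 q6 [ 0.4226  0.6406  1.6285 -0.001   0.8683 -1.3845]
```

View pics/w2.png

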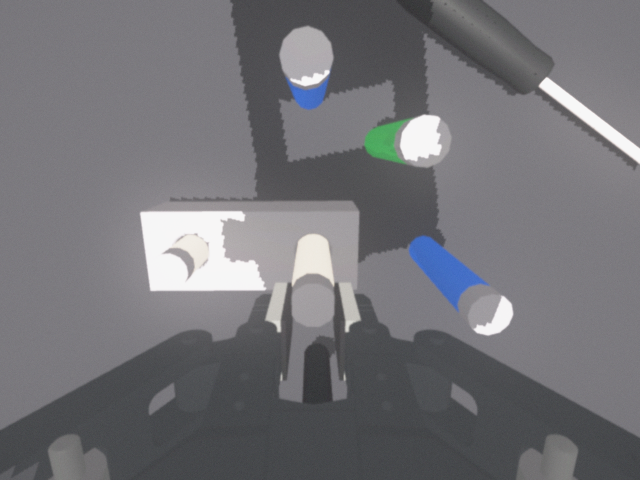

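Run:
```python
from h import *
m=camera_model("wrist")
print(plane(m,(313.5,300),.115))
im=cv2.imread("pics/w2.png")[260:340,270:360]
cv2.imwrite("pics/w2c.png",cv2.resize(im,None,fx=6,fy=6,interpolation=cv2.INTER_CUBIC))
```

```text
[0.4792 0.3375 0.115 ]
```

View pics/w2c.png

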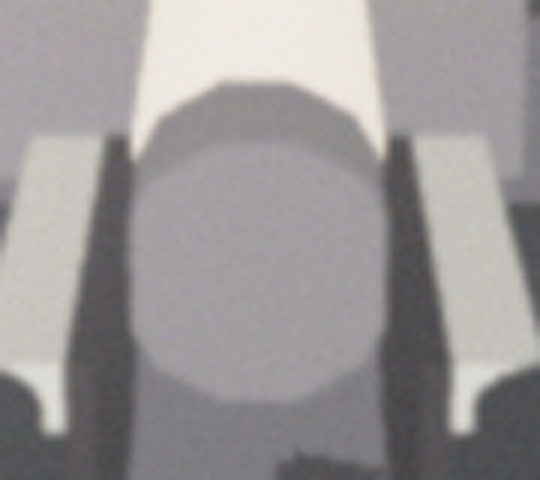

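play_rows([
  [0, -0.02, 0, 0, 0, 0],
  [0, -0.05, 0, 0, 0, 0],
  [0, -0.09, 0, 0, 0, 0],
  [0, -0.115, 0, 0, 0, 0],
  [0, -0.115, 0, 0, 0, 0],
  [0, -0.115, 0, 0, 0, 0],
])

```text
t: 3.05
tcp_pos: [0.4815, 0.3381, 0.201]
tool_rot: [0.702, 0.084, -0.083, -0.702]
force: [-0.2, -0.3, -0.3]
finger_gap: 0.205
```

Run:
```python
from h import *
info();cv2.imwrite("pics/w3.png",snapshot("wrist")[:,:,::-1])
m=camera_model("wrist")
print(proj(m,sense()["tcp_pos"]+[0,0,.0277]))
print(delta([.551,.028,.20],.183+np.pi/2))
```

```text
t 3.05 tcp [0.4815 0.3381 0.201 ] jawyaw 1.80782306561025 fing [ 0.0017 -0.0002 -1.    ] F [-0.2357 -0.315  -0.3259] gap 0.2049115345751307 q6 [ 0.4228  0.4865  1.5367 -0.001   1.1169 -1.3846]
[313.9114 308.4943]
[-0.0045  0.0003 -0.3176  0.001   0.054  -0.0007]
```

View pics/w3.png

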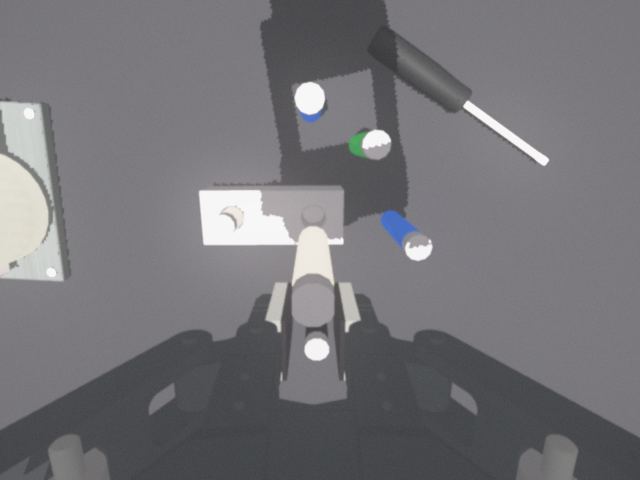

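The wrist view shows the tube held upright, with its cap at (313,305) and the rack hole empty at (313,215). Next I'll move it over the shield.

play_rows([
  [0, 0, -0.03, 0, 0.01, 0],
  [-0.001, 0, -0.075, 0, 0.02, 0],
  [-0.002, 0, -0.12, 0, 0.03, 0],
  [-0.003, 0, -0.165, 0, 0.04, 0],
  [-0.004, 0, -0.21, 0, 0.05, 0],
  [-0.004, 0, -0.255, 0, 0.054, 0],
  [-0.0045, 0, -0.295, 0, 0.054, 0],
  [-0.0045, 0, -0.3175, 0, 0.054, 0],
  [-0.0045, 0, -0.3175, 0, 0.054, 0],
  [-0.0045, 0, -0.3175, 0, 0.054, 0],
  [-0.0045, 0, -0.3175, 0, 0.054, 0],
])

```text
t: 4.2
tcp_pos: [0.5507, 0.0297, 0.2]
tool_rot: [-0.704, -0.065, 0.065, 0.704]
force: [-0.5, 0.2, -0.5]
finger_gap: 0.208
```

Run:
```python
from h import *
info();cv2.imwrite("pics/w4.png",snapshot("wrist")[:,:,::-1])
m=camera_model("wrist");np.save("w4.npy",m,allow_pickle=True)
print(proj(m,[.551,.028,.046]),proj(m,[.4675,.0127,.056]))
print(proj(m,sense()["tcp_pos"]-[0,0,.0773]))
s=snapshot("scene");cv2.imwrite("pics/s4.png",cv2.resize(s[120:320,220:420],None,fx=3,fy=3,interpolation=cv2.INTER_CUBIC)[:,:,::-1])
```

```text
t 4.2 tcp [0.5507 0.0297 0.2   ] jawyaw 1.7548122580326961 fing [-0.0013  0.0007 -1.    ] F [-0.5328  0.2409 -0.4684] gap 0.20782276227384708 q6 [-0.149   0.4404  1.6271  0.0005  1.0755 -1.904 ]
[310.9888 219.5218] [311.1715 119.4575]
[313.381  242.2117]
```

View pics/w4.png

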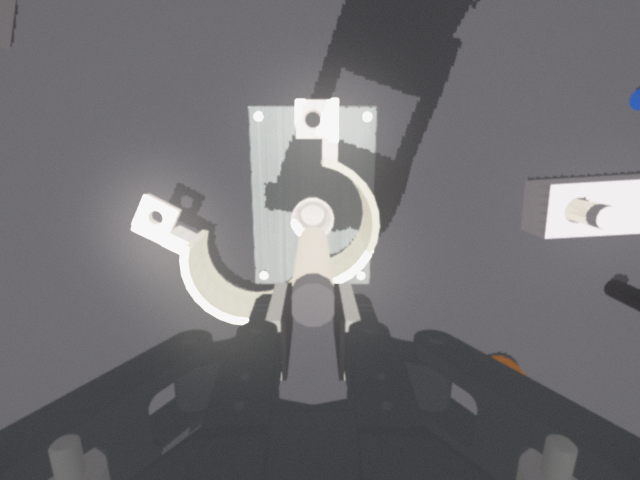

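View pics/s4.png

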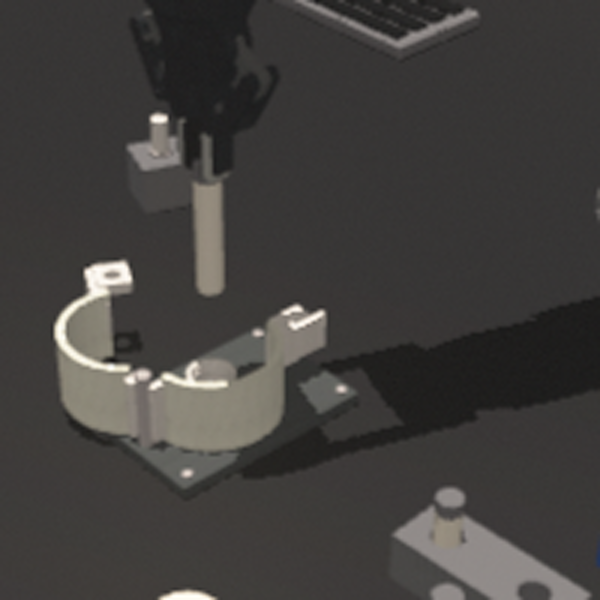

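Run:
```python
from h import *
im=cv2.imread("pics/w4.png")
a=cv2.resize(im[190:250,280:345],None,fx=9,fy=9,interpolation=cv2.INTER_CUBIC)
b=cv2.resize(im[90:150,280:345],None,fx=9,fy=9,interpolation=cv2.INTER_CUBIC)[:, :210*1+375]
cv2.imwrite("pics/w4c.png",cv2.resize(np.hstack([a,b]),None,fx=.68,fy=.68))
```

```text
(no output)
```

View pics/w4c.png

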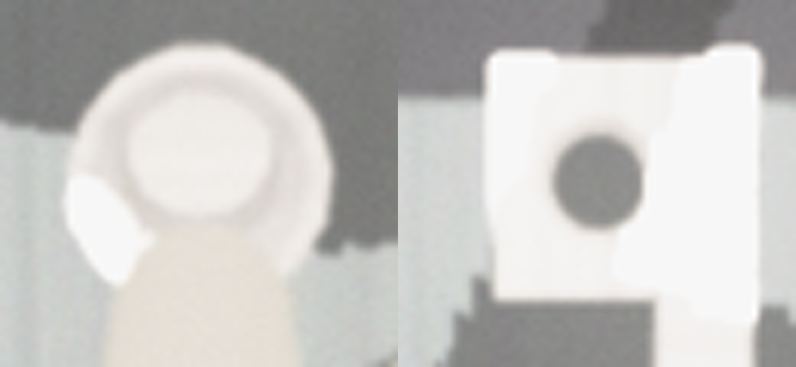

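Run:
```python
from h import *
m=np.load("w4.npy",allow_pickle=True).item()
c=plane(m,(312.4,218.2),.046);f=plane(m,(312.5,214.3),.015);h=plane(m,(312.4,119.4),.056)
print(c,f,h,np.linalg.norm((c-h)[:2]),np.arctan2(*(c-h)[[1,0]]))
p,R=pose();print(p, proj(m,p+[0,0,.0277]))
print(plane(m,(312.8,305.3),p[2]+.0277))
```

```text
[0.5496 0.029  0.046 ] [0.5518 0.0296 0.015 ] [0.4673 0.0137 0.056 ] 0.08372346264260988 0.18442391062519756
[0.5512 0.03   0.2006] [314.1346 309.186 ]
[0.5496 0.0291 0.2283]
```

Run:
```python
from h import *
info();print(delta([.5507,.0293,.0945],1.7545))
```

```text
t 4.3 tcp [0.5512 0.03   0.2006] jawyaw 1.7558389398688397 fing [ 0.0001  0.0002 -1.    ] F [ 0.9947 -0.2267 -0.1183] gap 0.19950437608726246 q6 [-0.1482  0.4397  1.6264  0.0003  1.0754 -1.9042]
[-0.0006  0.1061 -0.0006 -0.0002  0.0013  0.0002]
```

play_rows([
  [-0.0005, 0.03, -0.0005, 0, 0, 0],
  [-0.0005, 0.055, -0.0005, 0, 0, 0],
  [-0.0005, 0.07, -0.0005, 0, 0, 0],
  [-0.0005, 0.08, -0.0005, 0, 0, 0],
  [-0.0005, 0.09, -0.0005, 0, 0, 0],
  [-0.0005, 0.098, -0.0005, 0, 0, 0],
  [-0.0005, 0.106, -0.0005, 0, 0, 0],
  [-0.0005, 0.106, -0.0005, 0, 0, 0],
  [-0.0005, 0.106, -0.0005, 0, 0, 0],
])

```text
t: 5.2
tcp_pos: [0.5518, 0.028, 0.0952]
tool_rot: [0.704, 0.065, -0.064, -0.704]
force: [0.5, 0.7, -1.1]
finger_gap: 0.206
```

Run:
```python
from h import *
info();cv2.imwrite("pics/w5.png",snapshot("wrist")[:,:,::-1])
```

```text
t 5.2 tcp [0.5518 0.028  0.0952] jawyaw 1.7538577115458927 fing [ 0.0016 -0.0001 -1.    ] F [ 0.4551  0.6935 -1.0687] gap 0.20572970941907417 q6 [-0.1516  0.5915  1.7177  0.0002  0.8308 -1.9056]
```

View pics/w5.png

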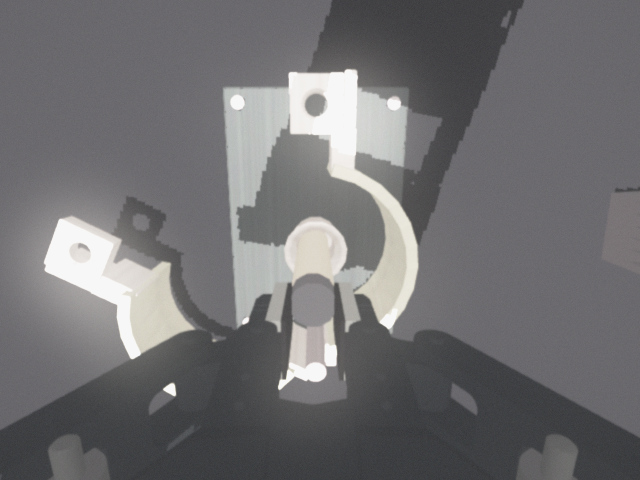

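The wrist view shows the tube down inside the cup rim (316,245), with no contact force. I'll lower it about 2 mm more, open the fingers and retreat.

play_rows([
  [-0.0005, 0.002, 0, 0, 0, 0],
  [-0.0005, 0.002, 0, 0, 0, 0],
  [-0.0005, 0.002, 0, 0, 0, 0],
])

```text
t: 5.55
tcp_pos: [0.5514, 0.0278, 0.0933]
tool_rot: [0.704, 0.065, -0.064, -0.704]
force: [-0.9, 0.1, -0.3]
finger_gap: 0.205
```

play_rows([
  [0, 0, 0, 0, 0, 0],
  [0, 0, 0, 0, 0, 0],
  [0, 0, 0, 0, 0, 0],
  [0, 0, 0, 0, 0, 0],
  [0, 0, 0, 0, 0, 0],
  [0, -0.03, 0, 0, 0, 0],
  [0, -0.08, 0, 0, 0, 0],
  [0, -0.11, 0, 0, 0, 0],
  [0, -0.11, 0, 0, 0, 0],
  [0, -0.11, 0, 0, 0, 0],
], gripper=0.055)

```text
t: 6.55
tcp_pos: [0.5512, 0.0279, 0.2037]
tool_rot: [0.704, 0.066, -0.064, -0.704]
force: [-0.3, 0.4, -0.1]
finger_gap: 0.641
```

Run:
```python
from h import *
info();cv2.imwrite("pics/w6.png",snapshot("wrist")[:,:,::-1])
np.save("w6.npy",camera_model("wrist"),allow_pickle=True)
```

```text
t 6.55 tcp [0.5512 0.0279 0.2037] jawyaw 1.754122710238323 fing [ 0.003  -0.0005 -1.    ] F [-0.3344  0.3641 -0.118 ] gap 0.6413516280424275 q6 [-0.1518  0.4344  1.6255 -0.0001  1.0787 -1.9059]
```

View pics/w6.png

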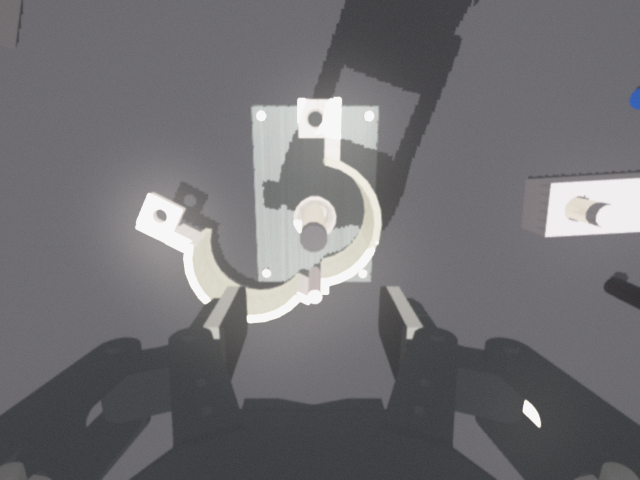

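```bash
cat >> h.py <<'E'
CUP=np.array([.5507,.0288]);PSI=.184
H=CUP+.064*np.array([np.cos(PSI),np.sin(PSI)])
def rot(a):return np.array([[np.cos(a),-np.sin(a)],[np.sin(a),np.cos(a)]])
def mw(x,y):return CUP+rot(PSI)@[x,y]
def push(a,d):return H+rot(PSI+a)@np.array([-.149,-.020-.011-d])
E
python3 - <<'E'
from h import *
im=cv2.imread("pics/w6.png")
a=cv2.resize(im[190:260,130:200],None,fx=5,fy=5,interpolation=cv2.INTER_CUBIC)
b=cv2.resize(im[190:260,280:350],None,fx=5,fy=5,interpolation=cv2.INTER_CUBIC)
cv2.imwrite("pics/w6c.png",np.hstack([a,b]))
m=np.load("w6.npy",allow_pickle=True).item()
l=plane(m,(160,215.3),.068);print(l,plane(m,(314,237),.12),H)
v=l[:2]-H;print(np.linalg.norm(v),np.arctan2(v[1],v[0])-np.arctan2(*(-np.array([np.sin(PSI),np.cos(PSI)])))) 
e=np.arctan2(v[1],v[0])+2*np.pi-np.pi-PSI;print("leaf",e)
for a in [1.09]:
  print(push(a,.03)); P=push(a,.03);print(delta([*P,.2],PSI+a));
E
```

```text
[ 0.566  -0.1002  0.068 ] [0.5479 0.028  0.12  ] [0.6136 0.0405]
0.14859985796472439 1.060357893234254
leaf 1.0603578932342537
[ 0.6284 -0.1198]
[ 0.0499  0.0026 -0.1596  0.      0.48    0.0002]
```

View pics/w6c.png

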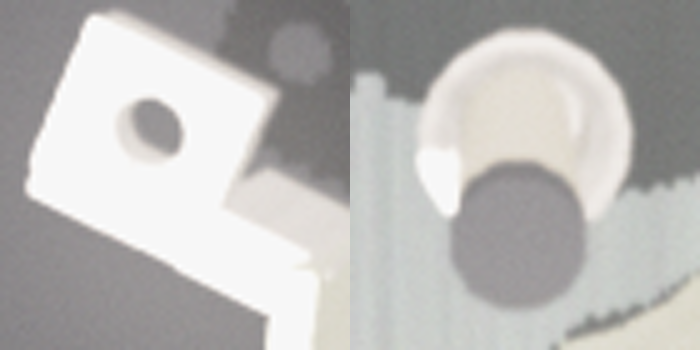

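play_rows([
  [0.01, 0, -0.03, 0, 0.12, 0],
  [0.025, 0, -0.075, 0, 0.24, 0],
  [0.04, 0, -0.12, 0, 0.36, 0],
  [0.05, 0.002, -0.155, 0, 0.48, 0],
  [0.05, 0.002, -0.16, 0, 0.48, 0],
  [0.05, 0.002, -0.16, 0, 0.48, 0],
  [0.05, 0.03, -0.16, 0, 0.48, 0],
  [0.05, 0.075, -0.16, 0, 0.48, 0],
  [0.05, 0.12, -0.16, 0, 0.48, 0],
  [0.05, 0.155, -0.16, 0, 0.48, 0],
  [0.05, 0.162, -0.16, 0, 0.48, 0],
  [0.05, 0.162, -0.16, 0, 0.48, 0],
], gripper=0.0)

```text
t: 7.8
tcp_pos: [0.6278, -0.1185, 0.0398]
tool_rot: [-0.699, 0.105, -0.103, 0.7]
force: [0.4, -0.0, -0.7]
finger_gap: 0.002
```

Run:
```python
from h import *
info();cv2.imwrite("pics/w7.png",snapshot("wrist")[:,:,::-1])
for i in range(12):
  a=1.09-.09*i; print(delta([*push(a,.02 if i==0 else 0.004 if i==1 else 0),.041],PSI+a).round(4).tolist())
```

```text
t 7.8 tcp [ 0.6278 -0.1185  0.0398] jawyaw 1.2756831997640972 fing [-0.0029  0.0016 -1.    ] F [ 0.4244 -0.0405 -0.7454] gap 0.0023366485369218856 q6 [-0.3614  0.7619  1.5141  0.0007  0.8689 -1.6375]
[-0.011, 0.0006, -0.0008, -0.0004, 0.0014, 0.0011]
[-0.0405, 0.0006, -0.0033, -0.0004, 0.0914, 0.0011]
[-0.0582, 0.0006, -0.0038, -0.0005, 0.1814, 0.001]
[-0.0719, 0.0005, -0.0036, -0.0005, 0.2714, 0.001]
[-0.0855, 0.0005, -0.002, -0.0006, 0.3614, 0.001]
[-0.0989, 0.0005, 0.0007, -0.0006, 0.4514, 0.001]
[-0.112, 0.0005, 0.0046, -0.0007, 0.5414, 0.001]
[-0.1247, 0.0005, 0.0097, -0.0007, 0.6314, 0.0009]
[-0.1369, 0.0005, 0.0159, -0.0007, 0.7214, 0.0009]
[-0.1485, 0.0005, 0.0232, -0.0008, 0.8114, 0.0009]
[-0.1594, 0.0005, 0.0315, -0.0008, 0.9014, 0.0008]
[-0.1695, 0.0005, 0.0408, -0.0009, 0.9914, 0.0008]
```

View pics/w7.png

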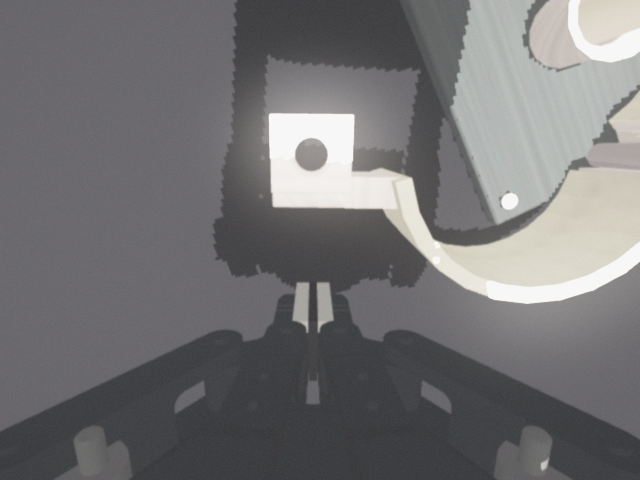

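The wrist view shows the closed fingers (313,300) squarely in front of the leaf's cheek (310,190). I'll sweep it shut along the arc.

play_rows([
  [-0.011, 0, 0, 0, 0, 0],
  [-0.026, 0, -0.002, 0, 0.04, 0],
  [-0.04, 0, -0.003, 0, 0.09, 0],
  [-0.058, 0, -0.004, 0, 0.18, 0],
  [-0.072, 0, -0.0036, 0, 0.27, 0],
  [-0.0855, 0, -0.002, 0, 0.36, 0],
  [-0.099, 0, 0.0007, 0, 0.45, 0],
  [-0.112, 0, 0.0046, 0, 0.54, 0],
  [-0.1247, 0, 0.0097, 0, 0.63, 0],
  [-0.137, 0, 0.016, 0, 0.72, 0],
  [-0.1485, 0, 0.0232, 0, 0.81, 0],
  [-0.1485, 0, 0.0232, 0, 0.81, 0],
])

```text
t: 9.05
tcp_pos: [0.4932, -0.0537, 0.0436]
tool_rot: [-0.601, 0.37, -0.372, 0.602]
force: [-2.6, -1.7, 5.5]
finger_gap: -0.002
```

Run:
```python
from h import *
info();cv2.imwrite("pics/w8.png",snapshot("wrist")[:,:,::-1])
for a,d in [(.24,0),(.2,0),(.16,0),(.12,0),(.09,0),(.06,0),(.03,0),(0.01,0),(0,0),(0,-.001),(0,-.002)]:
  print(delta([*push(a,d),.041],PSI+a).round(4).tolist())
```

```text
t 9.05 tcp [ 0.4932 -0.0537  0.0436] jawyaw 0.46482979945878294 fing [ 0.0027 -0.0007 -1.    ] F [-2.603  -1.7101  5.5239] gap -0.0019252087506615137 q6 [-0.3342  0.634   1.8886  0.0003  0.6162 -0.7994]
[-0.0061, 0.0026, -0.0004, -0.002, 0.0424, 0.0023]
[-0.0121, 0.0026, -0.0012, -0.002, 0.0824, 0.0023]
[-0.0182, 0.0025, -0.0019, -0.0021, 0.1224, 0.0023]
[-0.0243, 0.0025, -0.0023, -0.0021, 0.1624, 0.0022]
[-0.0288, 0.0025, -0.0024, -0.0021, 0.1924, 0.0022]
[-0.0334, 0.0025, -0.0024, -0.0022, 0.2224, 0.0021]
[-0.038, 0.0025, -0.0022, -0.0022, 0.2524, 0.0021]
[-0.041, 0.0025, -0.002, -0.0022, 0.2724, 0.0021]
[-0.0425, 0.0025, -0.0019, -0.0022, 0.2824, 0.0021]
[-0.0435, 0.0025, -0.0017, -0.0022, 0.2824, 0.0021]
[-0.0444, 0.0025, -0.0014, -0.0022, 0.2824, 0.0021]
```

View pics/w8.png

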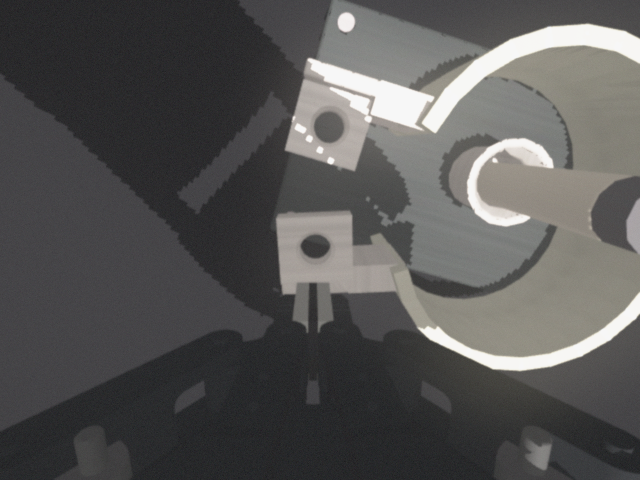

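The leaf is about 0.28 rad open with the fingers on its cheek (315,290). I'll finish the swing.

play_rows([
  [-0.006, 0, -0.0004, 0, 0.04, 0],
  [-0.012, 0, -0.001, 0, 0.08, 0],
  [-0.018, 0, -0.002, 0, 0.12, 0],
  [-0.024, 0, -0.0023, 0, 0.16, 0],
  [-0.029, 0, -0.0024, 0, 0.19, 0],
  [-0.033, 0, -0.0024, 0, 0.22, 0],
  [-0.038, 0, -0.0022, 0, 0.25, 0],
  [-0.041, 0, -0.002, 0, 0.27, 0],
  [-0.0425, 0, -0.0019, 0, 0.28, 0],
  [-0.0425, 0, -0.0019, 0, 0.28, 0],
  [-0.0435, 0, -0.0017, 0, 0.28, 0],
])

```text
t: 10.2
tcp_pos: [0.4723, -0.0167, 0.0435]
tool_rot: [-0.544, 0.451, -0.452, 0.544]
force: [-4.8, -1.9, 10.6]
finger_gap: 0.003
```

Run:
```python
from h import *
info();cv2.imwrite("pics/w9.png",snapshot("wrist")[:,:,::-1])
print(push(0,0))
```

```text
t 10.2 tcp [ 0.4723 -0.0167  0.0435] jawyaw 0.18625985018685504 fing [ 0.0015 -0.0011 -1.    ] F [-4.8087 -1.8577 10.624 ] gap 0.0029392056831374436 q6 [-0.272   0.6187  1.9464 -0.0012  0.5748 -0.4573]
[ 0.4728 -0.0172]
```

View pics/w9.png

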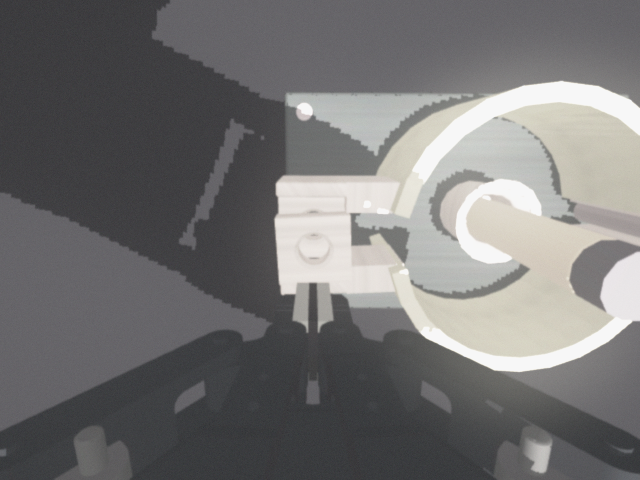

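The leaf is nearly shut but still has a gap of several mm at (390,225). The force (-5,-2,+11 N) suggests a knuckle rests on the shield's rim at (430,330), so I'll raise 14 mm and push the rest.

play_rows([
  [0, -0.007, 0, 0, 0, 0],
  [0, -0.014, 0, 0, 0, 0],
  [0, -0.014, 0, 0, 0, 0],
  [0, -0.014, 0, 0, 0, 0],
])

```text
t: 10.65
tcp_pos: [0.474, -0.0167, 0.0557]
tool_rot: [-0.543, 0.451, -0.453, 0.544]
force: [-0.8, -0.8, 0.4]
finger_gap: 0.0
```

play_rows([
  [-0.002, 0, 0, 0, 0, 0],
  [-0.004, 0, 0, 0, 0, 0],
  [-0.006, 0, 0, 0, 0, 0],
  [-0.006, 0, 0, 0, 0, 0],
])

```text
t: 11.05
tcp_pos: [0.4719, -0.0103, 0.0547]
tool_rot: [-0.544, 0.452, -0.452, 0.544]
force: [-1.0, 1.3, 0.5]
finger_gap: -0.002
```

Run:
```python
from h import *
info();cv2.imwrite("pics/w10.png",snapshot("wrist")[:,:,::-1])
s=snapshot("scene");cv2.imwrite("pics/s10.png",cv2.resize(s[120:320,220:420],None,fx=3,fy=3,interpolation=cv2.INTER_CUBIC)[:,:,::-1])
```

```text
t 11.05 tcp [ 0.4719 -0.0103  0.0547] jawyaw 0.18452623844328211 fing [ 0.0006  0.     -1.    ] F [-1.0175  1.3252  0.4866] gap -0.002187236818017603 q6 [-0.2592  0.5956  1.9416  0.0003  0.6038 -0.444 ]
```

View pics/w10.png

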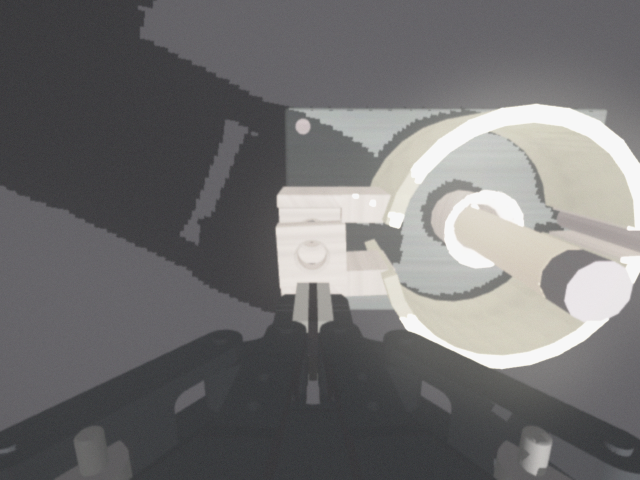

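View pics/s10.png

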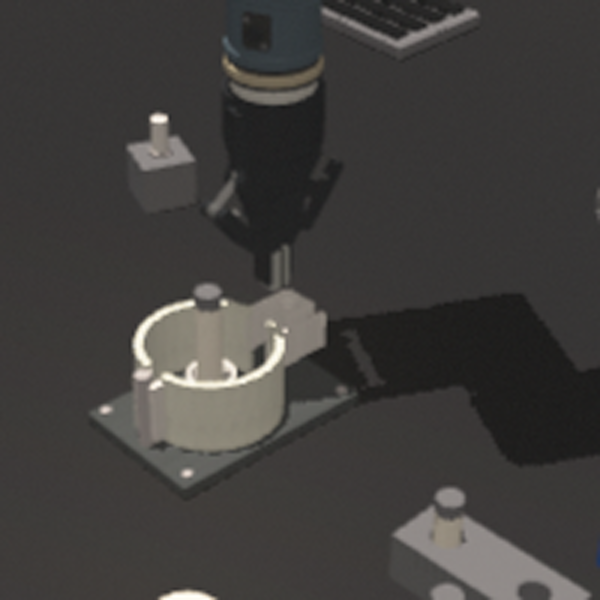

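Run:
```python
from h import *
m=camera_model("wrist")
im=cv2.imread("pics/w10.png")[170:330,250:450]
cv2.imwrite("pics/w10c.png",cv2.resize(im,None,fx=3.7,fy=3.7,interpolation=cv2.INTER_CUBIC))
iv=lambda P:rot(PSI).T@(P[:2]-CUP)
print(iv(plane(m,(312,253),.068)),iv(plane(m,(312,207),.066)),iv(plane(m,(312,188),.066)),iv(plane(m,(312,222),.068)),iv(plane(m,(312,292),.066)),iv(sense()["tcp_pos"]))
print(proj(m,[*mw(-.085,0),.068]))
```

```text
[-0.085  -0.0056] [-0.085   0.0145] [-0.085   0.0226] [-0.085   0.0083] [-0.085  -0.0249] [-0.0844 -0.0243]
[311.9467 240.7219]
```

View pics/w10c.png

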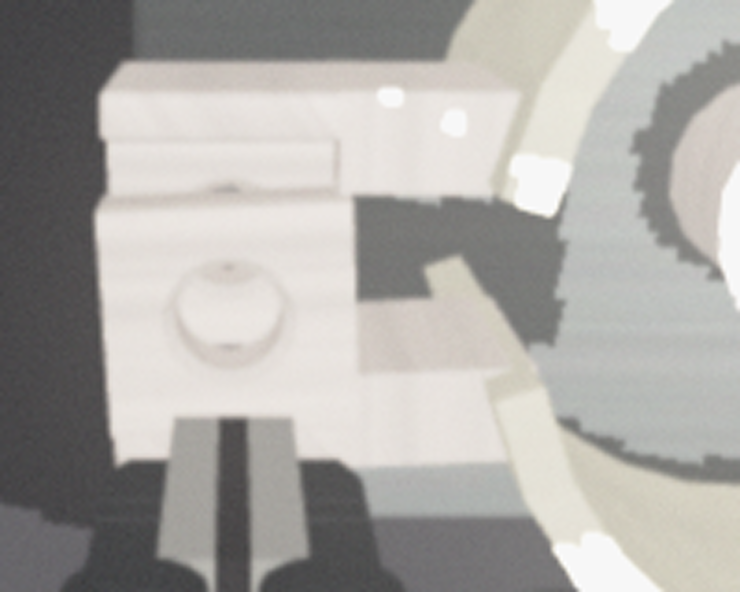

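Run:
```python
from h import *
m=camera_model("scene");p=sense()["tcp_pos"]
f=lambda P:(proj(m,P)-[220,120])*3+1
for dz in (0,.01,.02,.03): print(dz,f(p+[0,0,dz]))
R=pose()[1]
for dx in (-.011,.011):
  for dz in (-.012,.012): print(dx,dz,f(p+R.apply([dx,0,dz])))
print("ear corners",[f([*(H+rot(PSI+.038)@np.array([x,-.02])),z]) for x in(-.164,-.134) for z in (.035,.066)])
mw_=camera_model("wrist");print(mw_["camera_from_world"], "cam pos tool frame",R.inv().apply(ray(mw_,(0,0))[0]-p), proj(mw_,p), [proj(mw_,p+R.apply([dx,0,0])) for dx in(-.011,.011)])
im=snapshot("scene")[180:250,270:340];cv2.imwrite("pics/s11.png",cv2.resize(im,None,fx=8,fy=8,interpolation=cv2.INTER_CUBIC)[:,:,::-1])
```

```text
0 [272.9588 305.9022]
0.01 [272.9784 295.4805]
0.02 [272.9983 284.9613]
0.03 [273.0183 274.3432]
-0.011 -0.012 [293.4554 306.1736]
-0.011 0.012 [270.7562 317.5941]
0.011 -0.012 [275.1181 294.4395]
0.011 0.012 [252.4699 305.6309]
ear corners [array([285.0038, 318.2504]), array([285.2372, 286.3222]), array([257.8662, 333.1171]), array([257.7083, 300.9972])]
[[ 0.9831  0.1831  0.0009 -0.462 ]
 [-0.1766  0.9495 -0.2595  0.0878]
 [-0.0484  0.2549  0.9657 -0.204 ]
 [ 0.      0.      0.      1.    ]] cam pos tool frame [-0.0649 -0.1654 -0.0003] [313.1566 281.8311] [array([313.1613, 260.3567]), array([313.152 , 302.6231])]
```

View pics/s11.png

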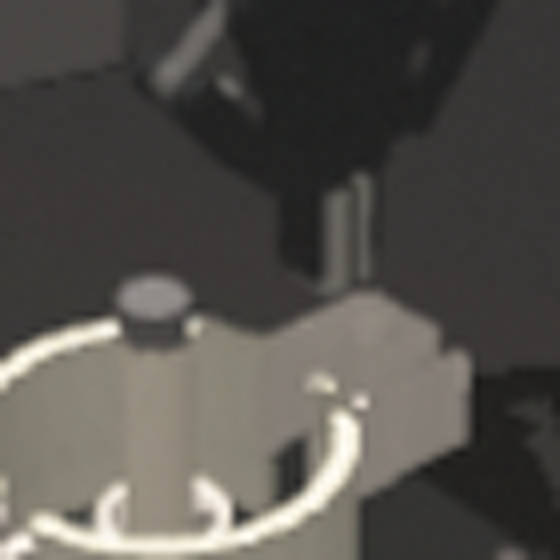

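Run:
```python
from h import *
m=camera_model("scene");p=np.array([.5507,.0297,.2])
f=lambda P:(proj(m,P)-[220,120])*3+1
for dz in (-.0773,0,.01,.02,.03): print(dz,f(p+[0,0,dz]))
im=cv2.imread("pics/s4.png")[80:320,120:300];cv2.imwrite("pics/s4c.png",cv2.resize(im,None,fx=2.5,fy=2.5))
```

```text
-0.0773 [209.169  287.4961]
0 [206.7624 196.3481]
0.01 [206.4368 184.0158]
0.02 [206.1078 171.5532]
0.03 [205.7753 158.9583]
```

View pics/s4c.png

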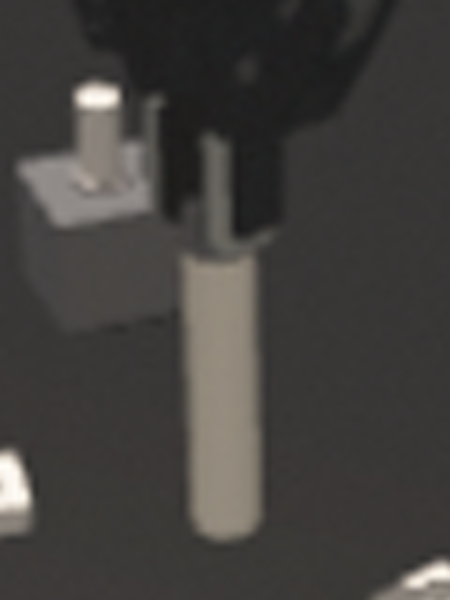

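The scene view explains it. The visible fingertips sit about 12-15 mm above the reported TCP (s4: tips at (216,178) against TCP at (207,196)). At z = 0.055 the tips passed over the cheek, and the leaf is still about 0.04 rad open. I'll go above the lugs and close the jaws across both cheeks to shut it.

Run:
```python
from h import *
P=mw(-.085,-.002);print(P);d=delta([*P,.13],PSI+np.pi/2);print(d)
R=pose()[1]
print(R.inv().apply([0,0,-.092]))
```

```text
[0.4675 0.0113]
[-0.0223 -0.0752 -0.0005 -0.0006 -1.5706  0.0013]
[-0.      0.092  -0.0001]
```

play_rows([
  [0, -0.045, 0, 0, 0, 0],
  [0, -0.075, 0, 0, -0.14, 0],
  [-0.01, -0.075, 0, 0, -0.28, 0],
  [-0.022, -0.075, 0, 0, -0.42, 0],
  [-0.022, -0.075, 0, 0, -0.56, 0],
  [-0.022, -0.075, 0, 0, -0.7, 0],
  [-0.022, -0.075, 0, 0, -0.84, 0],
  [-0.022, -0.075, 0, 0, -0.98, 0],
  [-0.022, -0.075, 0, 0, -1.12, 0],
  [-0.022, -0.075, 0, 0, -1.26, 0],
  [-0.022, -0.075, 0, 0, -1.4, 0],
  [-0.022, -0.075, 0, 0, -1.54, 0],
], gripper=0.075, force=20)

```text
t: 12.4
tcp_pos: [0.468, 0.0109, 0.1299]
tool_rot: [0.705, 0.057, -0.056, -0.705]
force: [-0.2, 0.4, -0.5]
finger_gap: 0.879
```

Run:
```python
from h import *
info()
P=mw(-.085,-.002);d=delta([*P,.13],PSI+np.pi/2);print(d);print(delta([*P,.038],PSI+np.pi/2))
m=camera_model("wrist");cv2.imwrite("pics/w12.png",snapshot("wrist")[:,:,::-1])
print(proj(m,[*mw(-.085,0),.068]),proj(m,[*mw(-.085,.02),.066]))
```

```text
t 12.4 tcp [0.468  0.0109 0.1299] jawyaw 1.7296633176804166 fing [ 0.0013 -0.0002 -1.    ] F [-0.2097  0.3527 -0.5071] gap 0.8794271892722687 q6 [-0.2161  0.4469  1.8982  0.0001  0.7952 -1.9458]
[-0.0005 -0.0001  0.0004  0.0004 -0.0251  0.0012]
[-0.0006  0.0919  0.0005  0.0004 -0.0251  0.0012]
[317.2368 247.4669] [347.5844 245.8878]
```

View pics/w12.png

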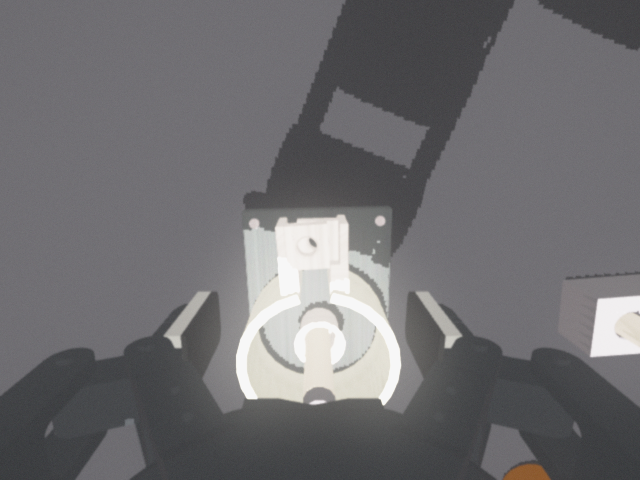

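The wrist view shows the cheeks (277 to 348, row 245) between the open pads. The upper lug hole at (307,245) is about 6 mm short of shut. I'll descend and close gently.

play_rows([
  [0, 0.03, 0, 0, -0.025, 0],
  [0, 0.06, 0, 0, -0.025, 0],
  [0, 0.08, 0, 0, -0.025, 0],
  [0, 0.092, 0, 0, -0.025, 0],
  [0, 0.092, 0, 0, -0.025, 0],
])

```text
t: 12.95
tcp_pos: [0.4671, 0.0111, 0.0365]
tool_rot: [-0.704, -0.061, 0.063, 0.705]
force: [-0.7, 0.2, 0.6]
finger_gap: 0.881
```

play_rows([
  [0, 0, 0, 0, 0, 0],
  [0, 0, 0, 0, 0, 0],
  [0, 0, 0, 0, 0, 0],
  [0, 0, 0, 0, 0, 0],
  [0, 0, 0, 0, 0, 0],
  [0, 0, 0, 0, 0, 0],
  [0, 0, 0, 0, 0, 0],
], gripper=0.03, force=20)

```text
t: 13.65
tcp_pos: [0.4679, 0.0142, 0.0395]
tool_rot: [-0.703, -0.062, 0.06, 0.706]
force: [-0.3, 15.2, 8.2]
finger_gap: 0.456
```

Run:
```python
from h import *
info()
m=camera_model("wrist");cv2.imwrite("pics/w13.png",snapshot("wrist")[:,:,::-1])
s=snapshot("scene");cv2.imwrite("pics/s13.png",cv2.resize(s[120:320,220:420],None,fx=3,fy=3,interpolation=cv2.INTER_CUBIC)[:,:,::-1])
```

```text
t 13.65 tcp [0.4679 0.0142 0.0395] jawyaw 1.7438711698009643 fing [ 0.0022  0.0044 -1.    ] F [-0.3011 15.1847  8.2045] gap 0.4563231530516502 q6 [-0.2123  0.6241  1.96    0.009   0.5563 -1.9638]
```

View pics/w13.png

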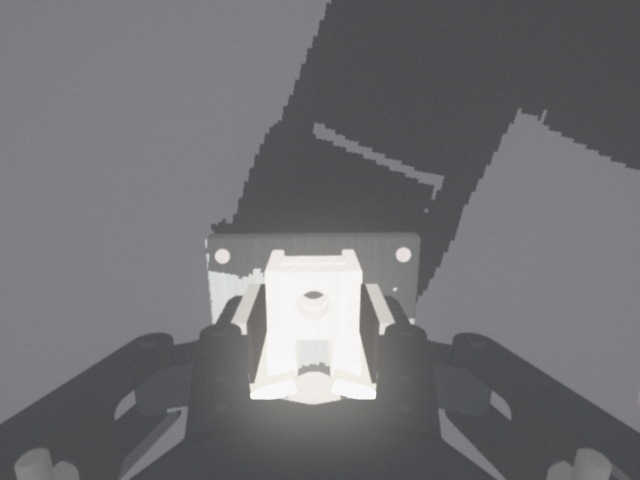

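View pics/s13.png

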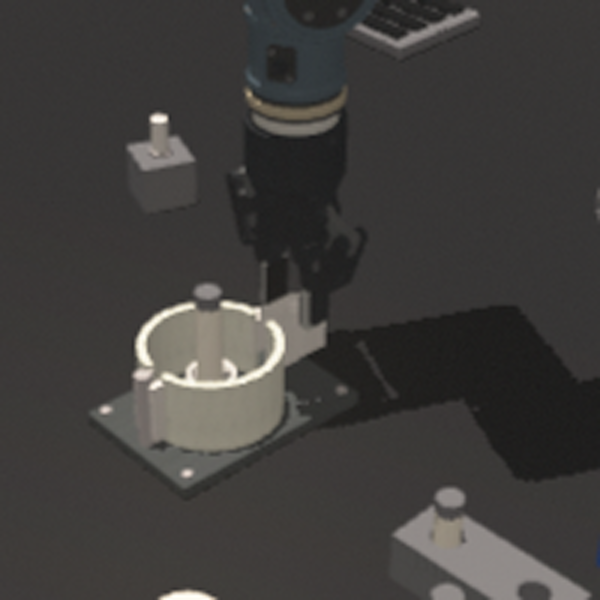

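The wrist view shows the lugs symmetric and clamped between the pads (250/380), with the hole at (314,300), so the leaf is shut. Next I'll open, rise and go to the pin.

play_rows([
  [0, 0, 0.002, 0, 0, 0],
  [0, 0, 0.002, 0, 0, 0],
  [0, 0, 0.002, 0, 0, 0],
  [0, -0.03, 0.002, 0, 0, 0],
  [0, -0.08, 0.002, 0, 0, 0],
  [0, -0.13, 0.002, 0, 0, 0],
  [0, -0.15, 0.002, 0, 0, 0],
  [0, -0.15, 0.002, 0, 0, 0],
], gripper=0.075)

```text
t: 14.55
tcp_pos: [0.4702, 0.012, 0.1914]
tool_rot: [0.705, 0.066, -0.059, -0.703]
force: [-0.4, -0.3, 0.4]
finger_gap: 0.879
```

Run:
```python
from h import *
info()
cv2.imwrite("pics/w14.png",snapshot("wrist")[:,:,::-1]);m=camera_model("wrist");np.save("w14.npy",m,allow_pickle=True)
print(proj(m,[.4675,.0143,.068]))
print(delta([.4268-.03,-.2896,.18],PSI+np.pi/2))
```

```text
t 14.55 tcp [0.4702 0.012  0.1914] jawyaw 1.7485190460783426 fing [ 0.0099 -0.0024 -0.9999] F [-0.379  -0.2662  0.4037] gap 0.8785683533931141 q6 [-0.2125  0.3428  1.8363 -0.0003  0.9523 -1.9609]
[316.2263 226.2679]
[-0.1241  0.0095 -0.2845  0.0024 -0.0064  0.0052]
```

View pics/w14.png

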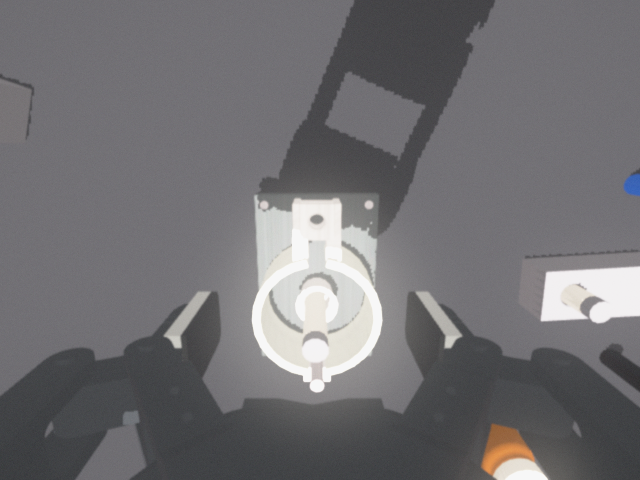

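The shield is shut: lug hole at (317,219), ring complete, tube upright. Moving to the pin.

play_rows([
  [-0.018, 0.002, -0.04, 0, 0, 0],
  [-0.037, 0.003, -0.085, 0, 0, 0.002],
  [-0.056, 0.005, -0.13, 0.001, 0, 0.004],
  [-0.075, 0.006, -0.175, 0.001, 0, 0.005],
  [-0.095, 0.008, -0.22, 0.002, 0, 0.005],
  [-0.112, 0.009, -0.26, 0.002, 0, 0.005],
  [-0.124, 0.0095, -0.2845, 0.002, 0, 0.005],
  [-0.124, 0.0095, -0.2845, 0.002, 0, 0.005],
  [-0.124, 0.0095, -0.2845, 0.002, 0, 0.005],
  [-0.124, 0.0095, -0.2845, 0.002, 0, 0.005],
], gripper=0.045)

```text
t: 15.6
tcp_pos: [0.3954, -0.2872, 0.1773]
tool_rot: [-0.703, -0.061, 0.065, 0.706]
force: [-0.1, 0.7, 0.4]
finger_gap: 0.529
```

Run:
```python
from h import *
info()
cv2.imwrite("pics/w15.png",snapshot("wrist")[:,:,::-1]);m=camera_model("wrist");np.save("w15.npy",m,allow_pickle=True)
print(proj(m,[.4268,-.2896,.082]))
```

```text
t 15.6 tcp [ 0.3954 -0.2872  0.1773] jawyaw 1.7495645038065262 fing [-0.0059  0.0037 -1.    ] F [-0.065   0.6605  0.4028] gap 0.5290888551869042 q6 [-0.8559  0.3944  1.7972 -0.0025  0.9568 -2.6041]
[302.4688 274.5686]
```

View pics/w15.png

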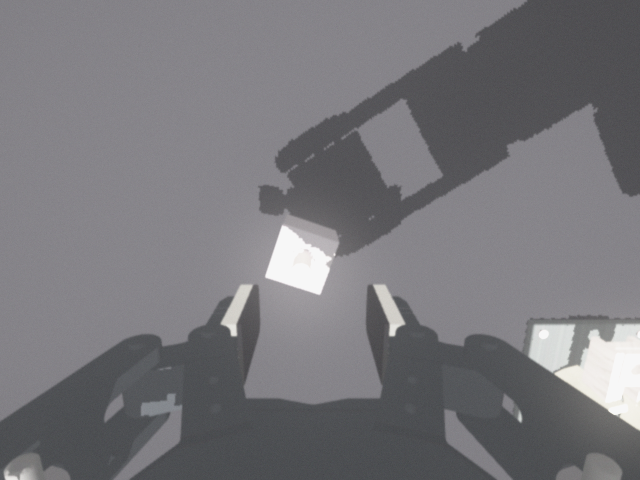

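Run:
```python
im=__import__("cv2").imread("pics/w15.png");import cv2,numpy as np
a=im[205:305,255:350].astype(float);a=np.clip((a-120)/(255-120),0,1)**3*255
cv2.imwrite("pics/w15c.png",cv2.resize(a.astype(np.uint8),None,fx=6,fy=6,interpolation=cv2.INTER_CUBIC))
```

```text
(no output)
```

View pics/w15c.png

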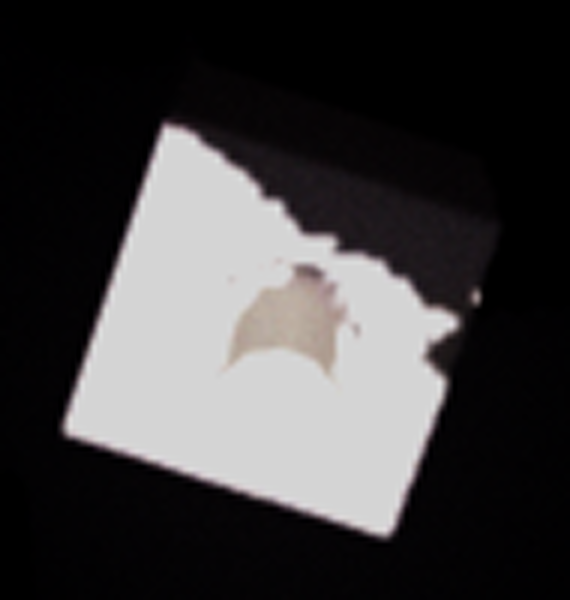

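Run:
```python
from h import *
m=np.load("w15.npy",allow_pickle=True).item()
print(plane(m,(301.3,272),.082),plane(m,(301.4,259.4),.046))
m2=np.load("w14.npy",allow_pickle=True).item();print("hole by wrist",plane(m2,(316.8,219),.068))
print(delta([.426,-.2895,.15],1.5));print(delta([.426,-.2895,.05],1.5))
```

```text
[ 0.4249 -0.2908  0.082 ] [ 0.4264 -0.2914  0.046 ]
hole by wrist [0.4615 0.0137 0.068 ]
[ 0.0295  0.0275 -0.0078 -0.0033  0.2503 -0.0053]
[ 0.03    0.1275 -0.0082 -0.0033  0.2503 -0.0053]
```

play_rows([
  [0.015, 0.01, -0.004, -0.003, 0.08, -0.005],
  [0.03, 0.0275, -0.008, -0.003, 0.17, -0.005],
  [0.03, 0.0275, -0.008, -0.003, 0.25, -0.005],
  [0.03, 0.0275, -0.008, -0.003, 0.25, -0.005],
  [0.03, 0.0275, -0.008, -0.003, 0.25, -0.005],
])

```text
t: 16.15
tcp_pos: [0.4271, -0.2904, 0.1508]
tool_rot: [0.707, -0.024, 0.025, -0.706]
force: [-0.2, -0.3, -0.2]
finger_gap: 0.528
```

Run:
```python
from h import *
info()
im=snapshot("wrist");cv2.imwrite("pics/w16.png",im[:,:,::-1]);m=camera_model("wrist")
print(proj(m,[.4262,-.2902,.082]))
print(delta([.4262,-.2902,.052],1.5))
```

```text
t 16.15 tcp [ 0.4271 -0.2904  0.1508] jawyaw 1.5023757201080077 fing [ 0.001  -0.0015 -1.    ] F [-0.1583 -0.2843 -0.1615] gap 0.5282257285321033 q6 [-0.8136  0.465   1.7638 -0.0004  0.911  -2.3157]
[314.4245 243.7561]
[-0.001   0.099   0.0007  0.0018  0.0016  0.0015]
```

View pics/w16.png

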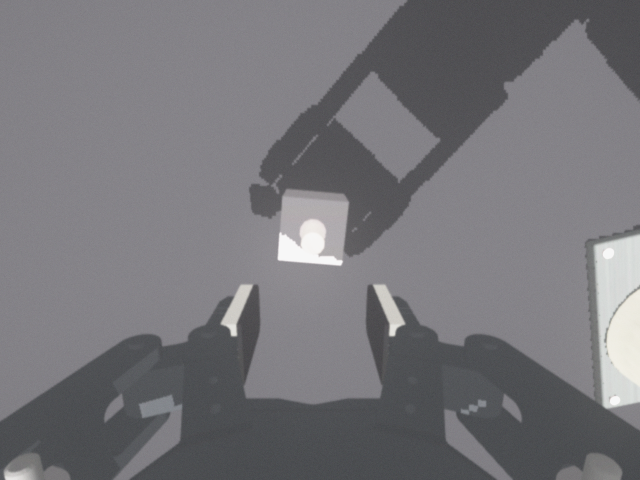

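The knob is at (313,244) against a prediction of (314,244), so it agrees. Descending and gripping.

play_rows([
  [-0.001, 0.03, 0, 0.002, 0, 0.001],
  [-0.001, 0.06, 0, 0.002, 0, 0.001],
  [-0.001, 0.085, 0, 0.002, 0, 0.001],
  [-0.001, 0.099, 0, 0.002, 0, 0.001],
  [-0.001, 0.099, 0, 0.002, 0, 0.001],
  [-0.001, 0.099, 0, 0.002, 0, 0.001],
])

```text
t: 16.8
tcp_pos: [0.4262, -0.2918, 0.0523]
tool_rot: [0.707, -0.025, 0.025, -0.707]
force: [0.5, 0.2, -0.1]
finger_gap: 0.528
```

play_rows([
  [0, 0, 0, 0, 0, 0],
  [0, 0, 0, 0, 0, 0],
  [0, 0, 0, 0, 0, 0],
  [0, 0, 0, 0, 0, 0],
  [0, 0, 0, 0, 0, 0],
  [0, 0, 0, 0, 0, 0],
], gripper=0.005, force=35)

```text
t: 17.4
tcp_pos: [0.4266, -0.292, 0.0529]
tool_rot: [0.707, -0.025, 0.026, -0.706]
force: [-0.1, 0.8, 7.0]
finger_gap: 0.146
```

Run:
```python
from h import *
info()
im=snapshot("wrist");cv2.imwrite("pics/w17.png",im[:,:,::-1])
```

```text
t 17.4 tcp [ 0.4266 -0.292   0.0529] jawyaw 1.4990351417694097 fing [ 0.002  -0.0011 -1.    ] F [-0.1461  0.7564  6.9794] gap 0.14623435075231667 q6 [-0.817   0.632   1.8316  0.0011  0.6759 -2.3169]
```

play_rows([
  [0, -0.015, 0, 0, 0, 0],
  [0, -0.035, 0, 0, 0, 0],
  [0, -0.065, 0, 0, 0, 0],
  [0, -0.09, 0, 0, 0, 0],
  [0, -0.09, 0, 0, 0, 0],
  [0, -0.09, 0, 0, 0, 0],
])

```text
t: 18.05
tcp_pos: [0.426, -0.2917, 0.1421]
tool_rot: [0.707, -0.025, 0.026, -0.706]
force: [0.8, 0.6, -0.8]
finger_gap: 0.148
```

Run:
```python
from h import *
info()
im=snapshot("wrist");cv2.imwrite("pics/w18.png",im[:,:,::-1]);a=cv2.imread("pics/w17.png")
cv2.imwrite("pics/w178.png",np.hstack([a[180:480,120:520],im[180:480,120:520,::-1]]))
print(delta([.4675,.0143,.15],PSI+np.pi/2))
```

```text
t 18.05 tcp [ 0.426  -0.2917  0.1421] jawyaw 1.4991481286470552 fing [ 0.0011 -0.0006 -1.    ] F [ 0.8156  0.5838 -0.7657] gap 0.14754037298294703 q6 [-0.8173  0.4787  1.7717  0.0005  0.89   -2.3168]
[ 0.02   -0.0084  0.3077 -0.001  -0.2557 -0.0004]
```

View pics/w178.png

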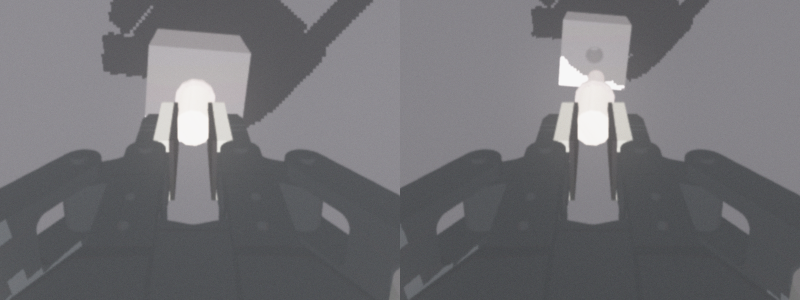

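The pin is held by its knob, with the shank visible below it at (595,75 in the right crop) and the stand hole empty. Moving over the lug hole.

play_rows([
  [0.002, -0.003, 0.035, 0, -0.03, 0],
  [0.006, -0.006, 0.08, 0, -0.07, 0],
  [0.01, -0.007, 0.125, -0.001, -0.12, 0],
  [0.013, -0.007, 0.17, -0.001, -0.16, 0],
  [0.016, -0.007, 0.215, -0.001, -0.2, 0],
  [0.018, -0.006, 0.26, -0.001, -0.24, 0],
  [0.02, -0.003, 0.295, -0.001, -0.255, 0],
  [0.02, 0, 0.3077, -0.001, -0.255, 0],
  [0.02, 0.004, 0.3077, -0.001, -0.255, 0],
  [0.02, 0.004, 0.3077, -0.001, -0.255, 0],
  [0.02, 0.004, 0.3077, -0.001, -0.255, 0],
])

```text
t: 19.2
tcp_pos: [0.4679, 0.0125, 0.1374]
tool_rot: [0.705, 0.064, -0.064, -0.704]
force: [0.3, 0.1, -1.1]
finger_gap: 0.146
```

Run:
```python
from h import *
info()
m=camera_model("wrist");im=snapshot("wrist");np.save("w19.npy",m,allow_pickle=True)
print(proj(m,[.4675,.0143,.068]))
cv2.imwrite("pics/w19.png",im[:,:,::-1]);cv2.imwrite("pics/w19c.png",cv2.resize(im[200:340,240:390,::-1],None,fx=4,fy=4,interpolation=cv2.INTER_CUBIC))
s=snapshot("scene");cv2.imwrite("pics/s19.png",cv2.resize(s[150:270,240:370],None,fx=5,fy=5,interpolation=cv2.INTER_CUBIC)[:,:,::-1])
print(delta([.4675,.0143,.135],PSI+np.pi/2))
```

```text
t 19.2 tcp [0.4679 0.0125 0.1374] jawyaw 1.7521871686420825 fing [-0.0004 -0.001  -1.    ] F [ 0.3304  0.1137 -1.0696] gap 0.14598196020114393 q6 [-0.212   0.434   1.8902 -0.0014  0.8176 -1.9632]
[316.3713 245.1498]
[-0.0003  0.0028  0.002   0.0011 -0.0031  0.0003]
```

View pics/w19c.png

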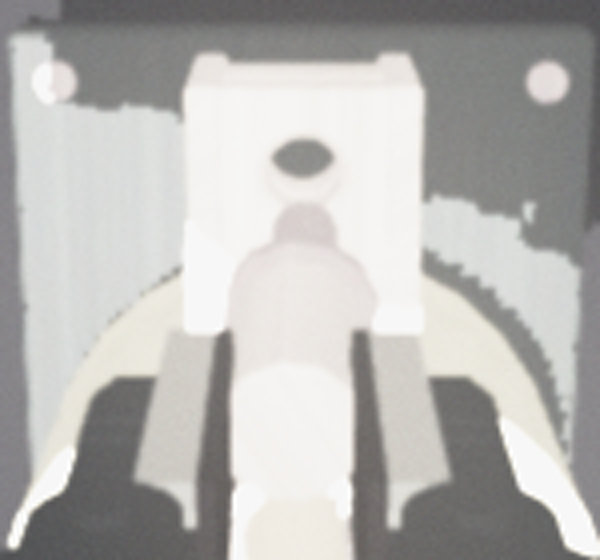

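View pics/s19.png

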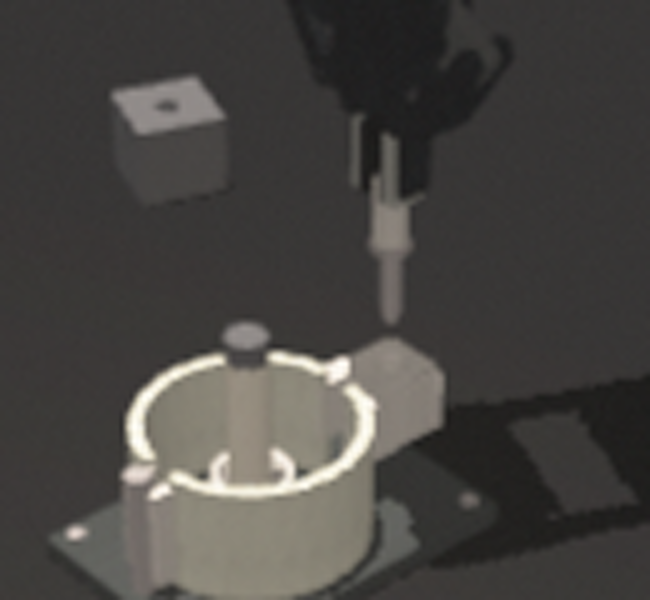

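Run:
```python
from h import *
m=np.load("w19.npy",allow_pickle=True).item();p=np.array([.4679,.0125,.1374])
for dz in(.0291,-.0069,-.0469): print(dz,proj(m,p+[0,0,dz]))
print("hole",plane(m,(315.4,242.2),.068))
im=cv2.imread("pics/w19.png")[235:275,295:335]
cv2.imwrite("pics/w19d.png",cv2.resize(im,None,fx=14,fy=14,interpolation=cv2.INTER_CUBIC))
```

```text
0.0291 [314.148  309.8073]
-0.0069 [313.8989 278.4464]
-0.0469 [313.7137 255.1201]
hole [0.4656 0.0133 0.068 ]
```

View pics/w19d.png

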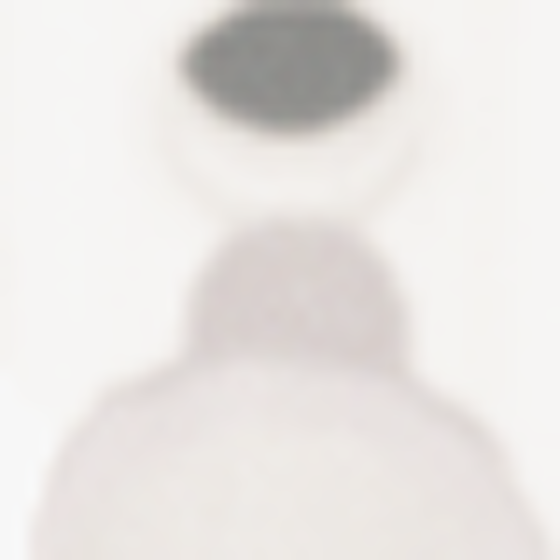

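Run:
```python
from h import *
a=cv2.imread("pics/w13.png")[270:330,280:350].astype(float);a=np.clip((a-150)/105,0,1)**2*255
b=cv2.imread("pics/w17.png")[270:330,280:350].astype(float);b=np.clip((b-100)/155,0,1)**2*255
cv2.imwrite("pics/w13c.png",cv2.resize(np.hstack([a,b]).astype(np.uint8),None,fx=5.6,fy=5.6,interpolation=cv2.INTER_CUBIC))
```

View pics/w13c.png

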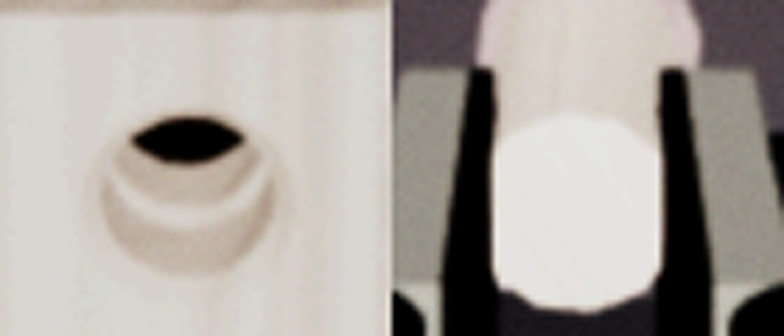

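Run:
```python
from h import *
info();print(delta([.4664,.0132,.121],PSI+np.pi/2))
```

```text
t 19.3 tcp [0.4682 0.0124 0.1378] jawyaw 1.7517162398837762 fing [ 0.0005 -0.001  -1.    ] F [-0.0773  0.2215 -0.6979] gap 0.14207961700426808 q6 [-0.2121  0.4332  1.8899 -0.0012  0.8177 -1.963 ]
[-0.0016  0.0168  0.0011  0.0011 -0.0031  0.0003]
```

play_rows([
  [-0.0016, 0.008, 0.001, 0.001, -0.003, 0],
  [-0.0016, 0.0165, 0.001, 0.001, -0.003, 0],
  [-0.0016, 0.0165, 0.001, 0.001, -0.003, 0],
  [-0.0016, 0.0165, 0.001, 0.001, -0.003, 0],
])

```text
t: 19.7
tcp_pos: [0.4659, 0.0144, 0.1209]
tool_rot: [-0.704, -0.065, 0.066, 0.704]
force: [0.5, 0.4, -0.5]
finger_gap: 0.145
```

Run:
```python
from h import *
info()
im=snapshot("wrist")[:,:,::-1];cv2.imwrite("pics/w20.png",im)
a=im[225:295,270:360].astype(float);a=np.clip((a-120)/135,0,1)**2*255
s=snapshot("scene")[185:245,280:340,::-1].astype(float);s=np.clip(s*1.3,0,255)
cv2.imwrite("pics/w20c.png",np.hstack([cv2.resize(a.astype(np.uint8),(450,350),interpolation=cv2.INTER_CUBIC),cv2.resize(s.astype(np.uint8),(350,350),interpolation=cv2.INTER_CUBIC)]))
```

```text
t 19.7 tcp [0.4659 0.0144 0.1209] jawyaw 1.7567078964476757 fing [-0.0008  0.0004 -1.    ] F [ 0.5244  0.4484 -0.4734] gap 0.14549822637594506 q6 [-0.2097  0.462   1.9092  0.0003  0.7713 -1.9667]
```

View pics/w20c.png

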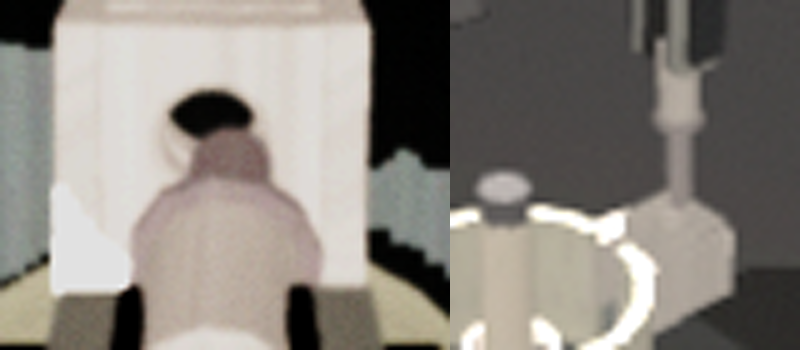

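In the enhanced crop the shank tip is centred at column 231 against the hole at 211 (5x scale), so the tip is about 2.2 mm too far toward +y. The row is fine. I'll correct and lower into the upper lug.

play_rows([
  [0.0004, 0, -0.0011, 0, 0, 0],
  [0.0004, 0, -0.0021, 0, 0, 0],
  [0.0004, 0, -0.0021, 0, 0, 0],
])

```text
t: 20.1
tcp_pos: [0.4673, 0.0124, 0.1216]
tool_rot: [0.704, 0.066, -0.065, -0.704]
force: [-0.8, 0.6, -0.5]
finger_gap: 0.141
```

Run:
```python
from h import *
info()
im=snapshot("wrist")[:,:,::-1];cv2.imwrite("pics/w21.png",im)
a=im[225:295,270:360].astype(float);a=np.clip((a-120)/135,0,1)**2*255
cv2.imwrite("pics/w21c.png",cv2.resize(a.astype(np.uint8),(720,560),interpolation=cv2.INTER_CUBIC))
```

```text
t 20.1 tcp [0.4673 0.0124 0.1216] jawyaw 1.7569801468441342 fing [ 0.0009  0.     -1.    ] F [-0.7528  0.5697 -0.5165] gap 0.14099624715473846 q6 [-0.2134  0.4616  1.9067  0.0003  0.7724 -1.9706]
```

View pics/w21c.png

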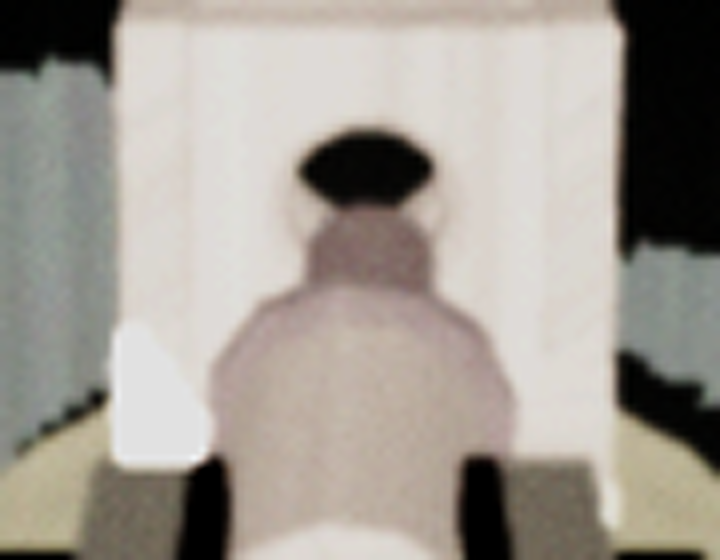

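The shank and hole columns now agree (370 against 367), and the tip projects onto the hole centre. Lowering.

play_rows([
  [0, 0.003, 0, 0, 0, 0],
  [0, 0.006, 0, 0, 0, 0],
  [0, 0.009, 0, 0, 0, 0],
  [0, 0.012, 0, 0, 0, 0],
  [0, 0.015, 0, 0, 0, 0],
  [0, 0.015, 0, 0, 0, 0],
])

```text
t: 20.75
tcp_pos: [0.4667, 0.0126, 0.1059]
tool_rot: [-0.704, -0.066, 0.066, 0.704]
force: [-0.5, -0.4, -0.5]
finger_gap: 0.147
```

Run:
```python
from h import *
info()
im=snapshot("wrist")[:,:,::-1];cv2.imwrite("pics/w22.png",im)
a=im[225:295,270:360].astype(float);a=np.clip((a-120)/135,0,1)**2*255
cv2.imwrite("pics/w22c.png",cv2.resize(a.astype(np.uint8),(540,420),interpolation=cv2.INTER_CUBIC))
```

```text
t 20.75 tcp [0.4667 0.0126 0.1059] jawyaw 1.7570040297503051 fing [-0.0007  0.0004 -1.    ] F [-0.4857 -0.4412 -0.5198] gap 0.14656220762282518 q6 [-0.2133  0.4909  1.9197  0.0004  0.7318 -1.9706]
```

View pics/w22c.png

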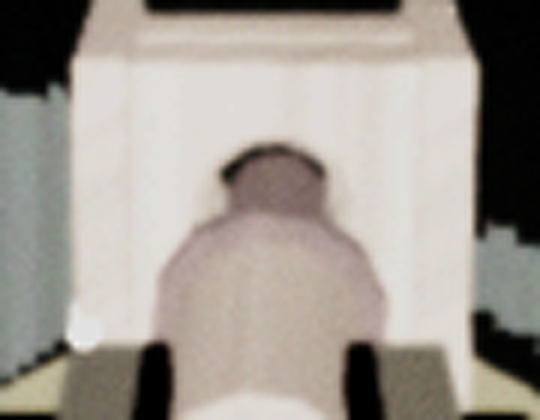

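The shank is in the hole with no force. Lowering the rest slowly.

play_rows([
  [0, 0.003, 0, 0, 0, 0],
  [0, 0.006, 0, 0, 0, 0],
  [0, 0.009, 0, 0, 0, 0],
  [0, 0.012, 0, 0, 0, 0],
  [0, 0.015, 0, 0, 0, 0],
  [0, 0.018, 0, 0, 0, 0],
  [0, 0.021, 0, 0, 0, 0],
  [0, 0.021, 0, 0, 0, 0],
])

```text
t: 21.6
tcp_pos: [0.4668, 0.0125, 0.085]
tool_rot: [-0.704, -0.066, 0.066, 0.704]
force: [0.2, -0.5, -0.7]
finger_gap: 0.145
```

Run:
```python
from h import *
info()
im=snapshot("wrist")[:,:,::-1];cv2.imwrite("pics/w23.png",im)
a=im[225:295,270:360].astype(float);a=np.clip((a-120)/135,0,1)**2*255
cv2.imwrite("pics/w23c.png",cv2.resize(a.astype(np.uint8),(540,420),interpolation=cv2.INTER_CUBIC))
```

```text
t 21.6 tcp [0.4668 0.0125 0.085 ] jawyaw 1.7569348263138076 fing [-0.0005  0.0004 -1.    ] F [ 0.2472 -0.4766 -0.6951] gap 0.14502880716524094 q6 [-0.2133  0.5314  1.9349  0.0004  0.6759 -1.9706]
```

View pics/w23c.png

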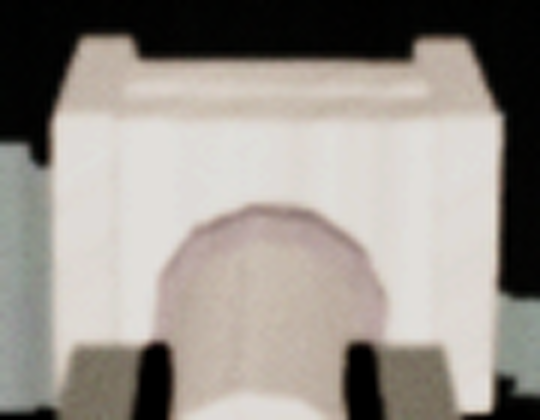

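play_rows([
  [0, 0.003, 0, 0, 0, 0],
  [0, 0.006, 0, 0, 0, 0],
  [0, 0.009, 0, 0, 0, 0],
  [0, 0.0105, 0, 0, 0, 0],
  [0, 0.0105, 0, 0, 0, 0],
])

```text
t: 22.15
tcp_pos: [0.4672, 0.0125, 0.075]
tool_rot: [-0.704, -0.066, 0.066, 0.704]
force: [-1.4, -0.6, 1.3]
finger_gap: 0.146
```

Run:
```python
from h import *
info()
```

```text
t 22.15 tcp [0.4672 0.0125 0.075 ] jawyaw 1.7570076459157526 fing [ 0.0006  0.0001 -1.    ] F [-1.3749 -0.6458  1.3146] gap 0.1461682765722622 q6 [-0.2133  0.5512  1.9413  0.0004  0.6485 -1.9706]
```

play_rows([
  [0, 0.001, 0, 0, 0, 0],
  [0, 0.002, 0, 0, 0, 0],
  [0, 0.002, 0, 0, 0, 0],
])

```text
t: 22.45
tcp_pos: [0.4677, 0.0123, 0.0745]
tool_rot: [0.704, 0.067, -0.065, -0.704]
force: [-2.9, -0.5, 15.7]
finger_gap: 0.143
```

play_rows([
  [0, 0, 0, 0, 0, 0],
  [0, 0, 0, 0, 0, 0],
  [0, 0, 0, 0, 0, 0],
  [0, 0, 0, 0, 0, 0],
  [0, -0.03, 0, 0, 0, 0],
  [0, -0.07, 0, 0, 0, 0],
  [0, -0.075, 0, 0, 0, 0],
  [0, -0.075, 0, 0, 0, 0],
], gripper=0.07)

```text
t: 23.25
tcp_pos: [0.4679, 0.0123, 0.1488]
tool_rot: [0.704, 0.067, -0.065, -0.704]
force: [0.5, -0.9, 0.5]
finger_gap: 0.819
```

Run:
```python
from h import *
info()
im=snapshot("wrist")[:,:,::-1];cv2.imwrite("pics/w24.png",im)
s=snapshot("scene")[165:285,240:360,::-1]
cv2.imwrite("pics/w24c.png",np.hstack([cv2.resize(im[130:400,180:450],(400,400),interpolation=cv2.INTER_CUBIC),cv2.resize(s,(400,400),interpolation=cv2.INTER_CUBIC)]))
```

```text
t 23.25 tcp [0.4679 0.0123 0.1488] jawyaw 1.7571228934207452 fing [ 0.0033 -0.0005 -1.    ] F [ 0.5393 -0.874   0.5007] gap 0.818831595327177 q6 [-0.2132  0.4125  1.8822  0.0003  0.8435 -1.9705]
```

View pics/w24c.png

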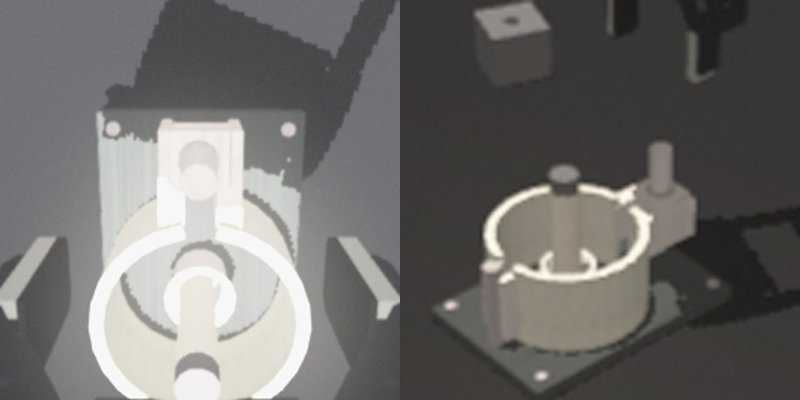

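The views show the pin seated on the upper lug, the shield shut and the tube upright in the cup. Now the final squeeze.

Run:
```python
from h import *
print(delta([.4677,.0142,.041],PSI+np.pi/2))
```

```text
[ 0.0019  0.1061  0.0012 -0.0008  0.0022 -0.0013]
```

play_rows([
  [0.001, 0.03, 0.001, 0, 0, 0],
  [0.001, 0.06, 0.002, 0, 0, 0],
  [0.001, 0.085, 0.002, 0, 0, 0],
  [0.001, 0.098, 0.002, 0, 0, 0],
  [0.001, 0.106, 0.002, 0, 0, 0],
  [0.001, 0.106, 0.002, 0, 0, 0],
  [0.001, 0.106, 0.002, 0, 0, 0],
])

```text
t: 24.05
tcp_pos: [0.4675, 0.0147, 0.0416]
tool_rot: [-0.704, -0.066, 0.066, 0.704]
force: [-0.2, 0.3, 0.0]
finger_gap: 0.818
```

Run:
```python
from h import *
info()
im=snapshot("wrist")[:,:,::-1];cv2.imwrite("pics/w25.png",im)
```

```text
t 24.05 tcp [0.4675 0.0147 0.0416] jawyaw 1.7569661251755366 fing [-0.0004  0.0003 -1.    ] F [-0.2117  0.2586  0.0241] gap 0.818352442128346 q6 [-0.2084  0.6199  1.9578  0.0005  0.5644 -1.9657]
```

View pics/w25.png

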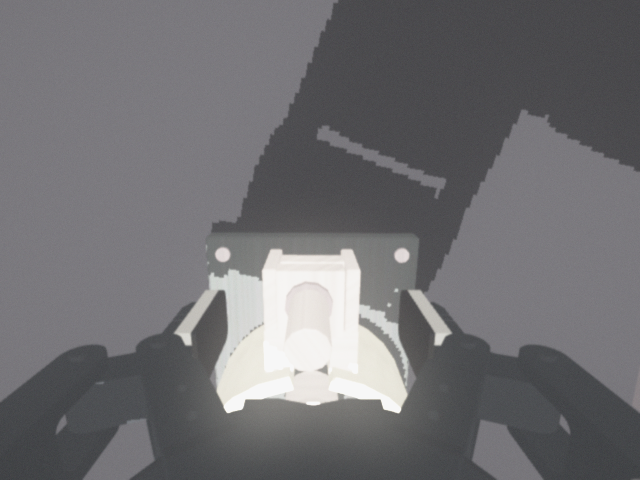

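The cheeks (265 to 358) sit between the open pads, and the knob at (310,340) is free. Closing.

play_rows([
  [0, 0, -0.001, 0, 0, 0],
  [0, 0, -0.001, 0, 0, 0],
  [0, 0, -0.001, 0, 0, 0],
  [0, 0, -0.001, 0, 0, 0],
  [0, 0, -0.001, 0, 0, 0],
  [0, 0, -0.001, 0, 0, 0],
  [0, 0, -0.001, 0, 0, 0],
  [0, 0, -0.001, 0, 0, 0],
  [0, 0, -0.001, 0, 0, 0],
  [0, 0, -0.001, 0, 0, 0],
], gripper=0.025, force=40)

```text
t: 25.1
tcp_pos: [0.4684, 0.0141, 0.0435]
tool_rot: [-0.704, -0.066, 0.065, 0.704]
force: [-1.4, 2.4, 11.4]
finger_gap: 0.307
```

Run:
```python
from h import *
info()
im=snapshot("wrist")[:,:,::-1]
s=snapshot("scene")[165:285,240:360,::-1];t=snapshot("top")[:,:,::-1];cv2.imwrite("pics/t26.png",t)
cv2.imwrite("pics/w26c.png",np.hstack([cv2.resize(im[180:450,180:450],(400,400),interpolation=cv2.INTER_CUBIC),cv2.resize(s,(400,400),interpolation=cv2.INTER_CUBIC)]))
info()
```

```text
t 25.1 tcp [0.4684 0.0141 0.0435] jawyaw 1.7564861765948048 fing [ 0.0025  0.0005 -1.    ] F [-1.4497  2.4047 11.4457] gap 0.3066014532113177 q6 [-0.2097  0.6159  1.9571  0.0018  0.5663 -1.9677]
t 25.25 tcp [0.4683 0.0141 0.0435] jawyaw 1.756478573609765 fing [ 0.0024  0.0005 -1.    ] F [-1.0099  3.6408 12.3872] gap 0.29611718563670386 q6 [-0.2097  0.6159  1.9571  0.0018  0.5663 -1.9677]
```

View pics/w26c.png

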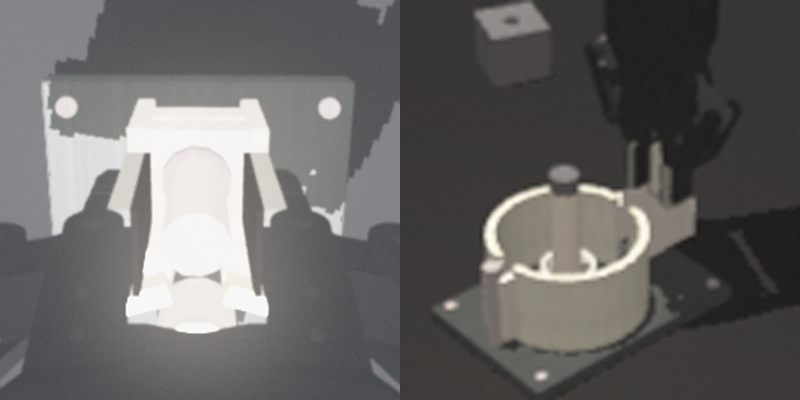

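The opening is 0.30 (about 26 mm), not the 0.456 of the rehearsal, with 12 N upward. The tips have slipped onto the cheek tops against the 28 mm lug, so I gripped too high. I'll open and go about 6 mm lower.

play_rows([
  [0, 0, 0, 0, 0, 0],
  [0, 0, 0, 0, 0, 0],
  [0, -0.003, 0, 0, 0, 0],
  [0, -0.003, 0, 0, 0, 0],
  [0, -0.003, 0, 0, 0, 0],
  [0, -0.003, 0, 0, 0, 0],
], gripper=0.065)

```text
t: 25.85
tcp_pos: [0.4679, 0.0136, 0.0448]
tool_rot: [-0.704, -0.066, 0.066, 0.704]
force: [-0.5, 0.6, 0.3]
finger_gap: 0.765
```

Run:
```python
from h import *
info()
im=snapshot("wrist")[:,:,::-1];cv2.imwrite("pics/w27.png",im)
print(delta([.4679,.0140,.0355],PSI+np.pi/2))
```

```text
t 25.85 tcp [0.4679 0.0136 0.0448] jawyaw 1.7569748539144876 fing [ 0.0002  0.0002 -1.    ] F [-0.5004  0.5746  0.2574] gap 0.7646046033615653 q6 [-0.2104  0.6134  1.956   0.0004  0.572  -1.9678]
[ 0.0001  0.0093  0.0003 -0.0002  0.0021  0.0001]
```

View pics/w27.png

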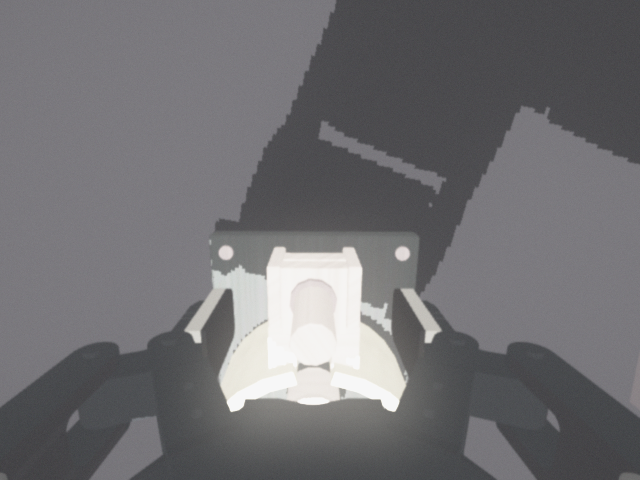

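The pin and lugs are undisturbed and centred at column 314. Lowering and closing.

play_rows([
  [0, 0.004, 0, 0, 0, 0],
  [0, 0.0095, 0, 0, 0, 0],
  [0, 0.0095, 0, 0, 0, 0],
  [0, 0.0095, 0, 0, 0, 0],
])

```text
t: 26.3
tcp_pos: [0.4676, 0.0137, 0.035]
tool_rot: [-0.704, -0.066, 0.066, 0.704]
force: [0.1, -0.1, 0.2]
finger_gap: 0.757
```

play_rows([
  [0, 0, 0, 0, 0, 0],
  [0, 0, 0, 0, 0, 0],
  [0, 0, 0, 0, 0, 0],
  [0, 0, 0, 0, 0, 0],
  [0, 0, 0, 0, 0, 0],
  [0, 0, 0, 0, 0, 0],
  [0, 0, 0, 0, 0, 0],
  [0, 0, 0, 0, 0, 0],
  [0, 0, 0, 0, 0, 0],
  [0, 0, 0, 0, 0, 0],
], gripper=0.034, force=25)

```text
t: 27.3
tcp_pos: [0.4678, 0.0143, 0.0357]
tool_rot: [-0.704, -0.066, 0.065, 0.704]
force: [0.5, 5.5, 5.6]
finger_gap: 0.454
```

Run:
```python
from h import *
info()
im=snapshot("wrist")[:,:,::-1]
s=snapshot("scene")[165:285,240:360,::-1]
cv2.imwrite("pics/w28c.png",np.hstack([cv2.resize(im[180:450,180:450],(400,400),interpolation=cv2.INTER_CUBIC),cv2.resize(s,(400,400),interpolation=cv2.INTER_CUBIC)]))
info()
```

```text
t 27.3 tcp [0.4678 0.0143 0.0357] jawyaw 1.7559709636891396 fing [ 0.0004  0.0011 -1.    ] F [0.5099 5.5199 5.6359] gap 0.45417692510499097 q6 [-0.2096  0.6323  1.9605  0.0023  0.5486 -1.9675]
t 27.4 tcp [0.4678 0.0143 0.0357] jawyaw 1.7559266026478342 fing [ 0.0004  0.0011 -1.    ] F [-0.1719  5.6647  4.7256] gap 0.4540875496255676 q6 [-0.2097  0.6324  1.9605  0.0023  0.5486 -1.9675]
```

View pics/w28c.png

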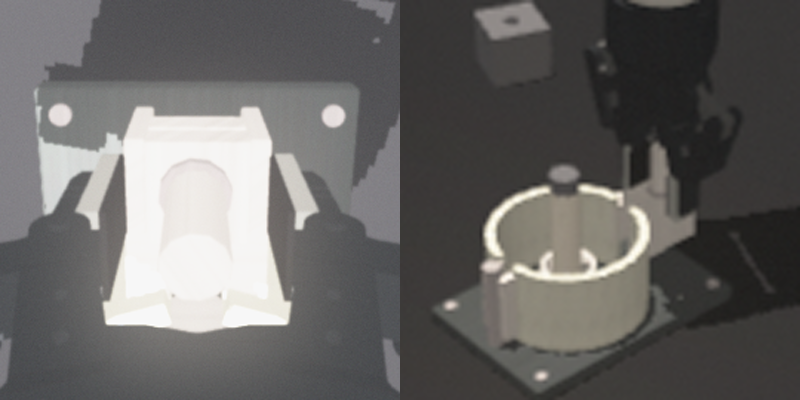

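The opening is stable at 0.454, which matches the 40 mm cheeks. The pads straddle both cheeks, the pin is seated and free between them, and the tube is upright. Handing in.

Run:
```python
from station import *
print(sign_off())
```

```text
the job is handed in; nothing more can be done
None
```

The job is handed in at 27.4 s of the 64 s, with the gripper still squeezing the two lug cheeks. No verdict was reported.

**What I did:** I stood the tall tube in the cup and let go, then swung the hinged half shut. The pin went down through both lugs until contact and was released. I then squeezed the outer cheeks with 25 N set.

**Last checks:**
- **Squeeze:** the opening held steady at 0.454, the same as when I first clamped the shut cheeks. The net side force was about 6 N, so by estimate both fingers press well over 4 N. I did not measure the two finger forces separately.
- **Tube, pin and hinged half:** in the pictures the tube stands upright in the cup, the collar sits on the upper lug with the knob free, and the hinged half is shut.
- **Bystanders:** I didn't move anything near the short tube, jar or screwdriver, but I took no measurement of them at the end.

**What went wrong or disagreed:**
- **First shutting push:** it stopped about 0.04 rad short. A knuckle apparently touched the shield's rim (about 12 N), and the fingertips then passed over the cheek. I finished shutting it by closing the jaws across both cheeks.
- **First final squeeze:** it was too high and slipped onto the lug (opening 0.30, about 12 N upward). I opened, went lower and squeezed again; the pictures show the pin and lugs undisturbed.
- **Camera positions:** the wrist camera's positions disagreed with the arm's readings by 1 to 3 mm, and by about 6 mm in one view taken just after a move. I lined the pin up with the hole inside a single wrist picture.

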